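Load the ratchet-lift tray of a conditioning chamber

ROBOT

A 6-joint arm with a two-finger parallel gripper is mounted at the origin on the work surface. World frame = base frame: x ahead of the robot, y to its left, z up, the work surface at z = 0. Lengths are in m, angles in rad, forces in N, time in s.
With the tool pointing down it reaches from about 0.425 to 0.95 m from the base axis. Payload 3.5 kg.
Tool frame: the origin (TCP) lies at the very end of the fingers, on their centre line; the grasp point (between the pads) lies 19 mm behind it; z points along the fingers, y is the line along which they close (so a half turn about z gives the same grasp; the last joint's range is limited). The gripper opens to 85 mm and grips with 20 to 120 N. Pads are 22 mm wide; open, the fingers measure 114 mm over their backs; the gripper's body (76 mm by 85 mm) begins 54 mm behind the grasp point. The pads swing forward as they close: fully open they stand 13 mm farther back than shut.
Start: joints at [-1.421, 0.286, 1.577, -0, 1.279, -0.15], TCP at [0.199, -0.645, 0.231] pointing down, gripper open.
Joint ranges: [-2.77, 2.77], [-0.9, 2.22], [0.21, 2.48], [-1.53, 4.67], [0.24, 2.81], [-2.84, 2.84]. Speed limits (rad/s): [2.79, 2.79, 3.14, 3.14, 3.14, 3.14].

INTERFACE

Orientations are given as a unit quaternion [x, y, z, w].
In Python, from plant import ctrl, optics, sign_off gives the robot as it stands.
- The arm moves only by the shell command python3 -m creep 'ROWS' [FORCE]. ROWS is JSON, a list of rows, each an object of numbers: "x", "y", "z": the shift along the tool's x, y, z in mm; "rx", "ry", "rz": the turn, a rotation vector about the tool's x, y, z in degrees; "grip": the opening, from 0 (shut) to 1 (fully open). In form: [{"x": .., "y": .., "z": .., "rx": .., "ry": .., "rz": .., "grip": ..}, ...]. A call has exactly 10 rows; each row shifts and turns the commanded pose from where the row before left it, along the tool's axes as they then stand; what a row does not reach is not made up. A row lasts 1/12 s, in which the tool goes at most 41.7 mm and 7.16 degrees, less where a joint would pass 70% of its speed; a pose out of reach is approached as far as the arm can. A call with a gripper value outside its range is refused whole. The fingers move at their own pace and stop on an object; FORCE is the grip in N (left out, the last holds). Time passes only in rows, so rows that do not move let the fingers close, or fill a call up. It gives the time, the measured TCP pose, the force, the opening and the grip force at its end, in the units of the state.
- ctrl.get_state(): the state, without advancing time (a new reading comes with each control period).
- optics.read_camera(name): name is "scene" or "side" or "wrist"; returns a dict with "color" (480x640x3 uint8, blue, green, red), "K" (3x3 intrinsics, pixels), "R" (3x3) and "t" (3): a world point X has camera coordinates R X + t. Camera axes: x right, y down, z forward; pixel columns grow to the right and rows downward; lengths in m; the calibration is good to about 2 mm. The wrist camera is an equidistant fisheye: a pixel r from the principal point sees the ray r / f radians off the axis. A picture is of the moment at which its call begins. There is no depth.
- sign_off(): hands the job in; it is judged then, once.
The state is a dict: "time": time; "qpos": joint angles; "dq": joint speeds; "joint_efforts": joint torques, N m; "eef_pos": TCP position; "tcp_rot": TCP orientation; "contact_force": force on the tool from outside, world axes, zero at the start; "wrist_torque": the same for the moment, N m; "opening": opening from 0.0 (shut) to 1.0 (fully open); "finger_force": force on a finger pad.
Only numpy, scipy, OpenCV 4.12 (cv2) and the standard library are available. Lean on these libraries where they do the work, as an engineer would, in place of code of your own. Each camera call takes 0.05 s, during which the arm holds its last target. There are 200 camera calls.

TASK

Raise the chamber's lift tray by its knob, clicking up past the sprung pawl to the last tooth of the ratchet and let the pawl hold it there; then lay every sample holder on the bench flat in a compartment of the raised tray, one in each, head in the wide half. When all are in, lift the pawl so that the tray sinks fully home with the holders still lying in place, then let the pawl go; leave the other things on the bench where they are.

Things in the scene. Friction and masses are not known exactly. Their poses are not given: they have to be found in the camera images.
- chamber: Grey open-topped box standing on the bench, 158 mm (x) x 278 mm (y) x 100 mm high; origin at the centre of its underside, z up. Its ratchet rail stands outside the -y end. Inside rides the aluminium lift tray, 138 x 254 mm, with five compartments side by side along y, 50 mm apart. Home, the tray floor is 30 mm above the bench.
- slot0 (a point): Compartment nearest the rail: 130 mm long inside, walls 12 mm high; one half is 46 mm wide, side blocks narrow the other half to 32 mm, so a holder lies flat only with its head in the wide half. The point is where the centre of a laid holder's grip block comes (28 mm above the tray floor); x points from the wide half to the narrow half, z up, like the laid holder's axes. Moves with the tray.
- slot1 (a point): Compartment 1, counted from the rail end, as slot0; its wide half is on the opposite side of the tray (x points the opposite way).
- slot2 (a point): Compartment 2, counted from the rail end, as slot0; its wide half is on the same side of the tray (x points the same way).
- slot3 (a point): Compartment 3, counted from the rail end, as slot0; its wide half is on the opposite side of the tray (x points the opposite way).
- slot4 (a point): Compartment 4, counted from the rail end, as slot0; its wide half is on the same side of the tray (x points the same way).
- grip0 (a point): Sample holder (five alike): flat paddle 120 mm long, 8 mm thick, 90 g. Head 44 mm long, 38 wide, rubber pad on top; tail 76 long, 18 wide. Grey grip block 22 x 22 mm, 40 mm high on the plate; this point is its centre, 28 mm above the underside. x points to the tail (head end x = -50 mm, tail end +70), z up. Best pinched along x, fingertips just above the plate: that clears rail and neighbours.
- grip1 (a point): Centre of the grip block of another sample holder, as grip0.
- grip2 (a point): Centre of the grip block of another sample holder, as grip0.
- grip3 (a point): Centre of the grip block of another sample holder, as grip0.
- grip4 (a point): Centre of the grip block of another sample holder, as grip0.
- lift (a joint): Height of the tray above home, m: 0 fully home, stop at 0.084. Five teeth at 15 mm pitch: the pawl holds it at about 0.015, 0.030, 0.045, 0.060 and, on the last tooth, 0.075. It clicks past the pawl when raised and goes down only with the pawl lifted. Raising takes about 5 to 20 N; with the pawl lifted it sinks by its weight against a damper at 0.08 to 0.16 m/s.
- lift_knob (a point): Middle of the black lifting knob on top of the ratchet rail; moves with the tray. Upright plain cylinder, 24 mm diameter, 50 mm high; its top is 26 mm above this point. This point is 184 mm above the bench when the tray is home. Axes as the chamber's.
- pawl (a joint): Angle of the sprung pawl, rad: 0 engaged in the rail, grows as its lever is lifted, stop at 0.42. Above about 0.2 it is clear of the teeth; its spring shuts it as soon as it is let go. Lifting the lever's end takes about 2 to 6 N.
- pawl_grip (a point): Centre of the black grip block at the end of the pawl lever, 148 mm above the bench; the lever sticks out level from the rail, away from the tray (chamber -y). Block 14 mm wide (chamber x), 30 mm long (y), 26 mm high. The lever turns about a pin along chamber x, 80 mm towards the rail and 3 mm below this point; raised 25 mm here it reads about 0.31. The knob stands 103 mm away along y.
- jar: Bystander: amber glass jar, 52 mm diameter, 75 mm high. Origin at the centre of its underside.
- tape: Bystander: roll of paper tape lying flat, 96 mm across, 24 mm high.
- weight: Bystander: steel weight with a neck, 60 mm diameter, 70 mm high.
- radio: Bystander: black hand-held radio lying on its back, 58 x 100 x 34 mm, with a 70 mm aerial.
- spanner: Bystander: steel spanner 160 mm long lying on the bench.
- dish: Bystander: white bowl 84 mm across, 28 mm high.

How it is judged:
On the way, in this order (a step that is already met when the one before it is completed fails the run):
1. the tray is on the last tooth, held by the pawl, the knob let go (value of joint lift above 0.071 m and value of joint pawl below 0.08 rad and contact force between the fingers and lift below 0.3 N and contact force between the fingers and pawl below 0.3 N), for 0.3 s.
2. every holder lies flat in a compartment of the tray while it stands on the last tooth (z of grip0 in the frame of slot2 between -0.006 and 0.006 m and y of grip0 in the frame of slot2 between -0.112 and 0.112 m and x of grip0 in the frame of slot2 between -0.012 and 0.032 m and angle between each of grip0, grip1, grip2, grip3, grip4's own z axis and vertical below 0.09 rad and z of grip1 in the frame of slot2 between -0.006 and 0.006 m and y of grip1 in the frame of slot2 between -0.112 and 0.112 m and x of grip1 in the frame of slot2 between -0.012 and 0.032 m and z of grip2 in the frame of slot2 between -0.006 and 0.006 m and y of grip2 in the frame of slot2 between -0.112 and 0.112 m and x of grip2 in the frame of slot2 between -0.012 and 0.032 m and z of grip3 in the frame of slot2 between -0.006 and 0.006 m and y of grip3 in the frame of slot2 between -0.112 and 0.112 m and x of grip3 in the frame of slot2 between -0.012 and 0.032 m and z of grip4 in the frame of slot2 between -0.006 and 0.006 m and y of grip4 in the frame of slot2 between -0.112 and 0.112 m and x of grip4 in the frame of slot2 between -0.012 and 0.032 m and value of joint lift above 0.071 m and contact force between the fingers and holder0 below 0.3 N and contact force between the fingers and holder1 below 0.3 N and contact force between the fingers and holder2 below 0.3 N and contact force between the fingers and holder3 below 0.3 N and contact force between the fingers and holder4 below 0.3 N), for 0.3 s.
3. the tray has sunk fully home (value of joint lift below 0.004 m), for 0.2 s.
At the end, for the whole second after the job is handed in: The tray is fully home (lift below 4 mm), the pawl is shut (below 0.06 rad), and every holder lies at rest within the tray, its grip block at the height of the compartments' points to 6 mm and upright to 0.09 rad, as it is only in a compartment with its head in the wide half (z of grip0 in the frame of slot2 between -0.006 and 0.006 m and y of grip0 in the frame of slot2 between -0.112 and 0.112 m and x of grip0 in the frame of slot2 between -0.012 and 0.032 m and angle between each of grip0, grip1, grip2, grip3, grip4's own z axis and vertical below 0.09 rad and z of grip1 in the frame of slot2 between -0.006 and 0.006 m and y of grip1 in the frame of slot2 between -0.112 and 0.112 m and x of grip1 in the frame of slot2 between -0.012 and 0.032 m and z of grip2 in the frame of slot2 between -0.006 and 0.006 m and y of grip2 in the frame of slot2 between -0.112 and 0.112 m and x of grip2 in the frame of slot2 between -0.012 and 0.032 m and z of grip3 in the frame of slot2 between -0.006 and 0.006 m and y of grip3 in the frame of slot2 between -0.112 and 0.112 m and x of grip3 in the frame of slot2 between -0.012 and 0.032 m and z of grip4 in the frame of slot2 between -0.006 and 0.006 m and y of grip4 in the frame of slot2 between -0.112 and 0.112 m and x of grip4 in the frame of slot2 between -0.012 and 0.032 m and value of joint lift below 0.004 m and value of joint pawl below 0.06 rad and linear speed of each of holder0, holder1, holder2, holder3, holder4 below 0.03 m/s); the robot touches nothing.
It fails at once if a bystander is pushed more than 40 mm from its place (distance of any of jar, tape, weight, radio, spanner, dish from where it was at the start of the episode above 0.04 m).
Of holder0, holder1, holder2, holder3, holder4 only 3 to 5 are there at a start; the rules pass over those that are not, and their reading is None.
At some moment in a run one of holder0, holder1, holder2, holder3, holder4 may be knocked a few centimetres aside while the robot is not near it.
Once in a run the grip may slacken for a moment while it holds something.
It also fails if it takes over 210 s, if anything falls off the work surface, if the arm or the gripper's body presses on something with over 40 N, if the wrist force passes 120 N, or if a joint passes its speed limit or range.

## Working session

There is one attempt and no reset: what is moved stays moved. The work goes in short steps, Python scripts to look and compute and a shell command to move; the robot and the scene stay as the last step left them, time stands still between calls to the robot, and variables do not carry over. Pictures are saved under pics/ and viewed, at most 14 in all, crops included, and the job is handed in when it is done.

```bash
ls; mkdir -p pics; python3 - <<'E'
from plant import ctrl, optics
import cv2
s=ctrl.get_state(); print(s)
for n in ("scene","side"):
    c=optics.read_camera(n); cv2.imwrite(f"pics/{n}0.png",c["color"]); print(n,c["K"],c["R"],c["t"])
E
```

```text
pics
{'time': 0.0, 'qpos': array([-1.42099291e+00,  2.87191534e-01,  1.57820310e+00, -1.87207509e-05,
        1.27862567e+00, -1.50022394e-01]), 'dq': array([-4.62302691e-04,  1.50939034e-03, -6.98976442e-04,  8.55116656e-05,
       -2.75544477e-03,  8.47600449e-04]), 'joint_efforts': array([-1.20207547e-03, -4.05984914e+01, -2.92628038e+01, -1.72123446e-04,
        5.82180190e-03, -5.34832893e-06]), 'eef_pos': array([ 0.19927138, -0.64420849,  0.22991582]), 'tcp_rot': array([ 9.88782957e-01,  1.49354581e-01, -8.82751102e-06, -1.21382429e-03]), 'contact_force': array([ 1.09548778,  0.55004192, -0.37232212]), 'wrist_torque': array([-0.03727157, -0.00898661,  0.01774271]), 'finger_force': 0.0, 'opening': 0.9990595879796669}
scene [[516.06080334   0.         320.87366045]
 [  0.         516.06080334 242.65508786]
 [  0.           0.           1.        ]] [[-5.97556631e-01  8.01826593e-01  4.32335790e-04]
 [ 4.38234782e-01  3.27043374e-01 -8.37253192e-01]
 [-6.71473267e-01 -5.00116732e-01 -5.46815240e-01]] [ 0.34224763 -0.09807358  1.51580612]
side [[489.79886502   0.         314.75780993]
 [  0.         489.79886502 243.08047289]
 [  0.           0.           1.        ]] [[-0.99132923 -0.13133922 -0.00404589]
 [-0.08941869  0.69684088 -0.71162988]
 [ 0.09628425 -0.70509773 -0.70254291]] [0.51670368 0.18655871 1.02175362]
```

View pics/scene0.png

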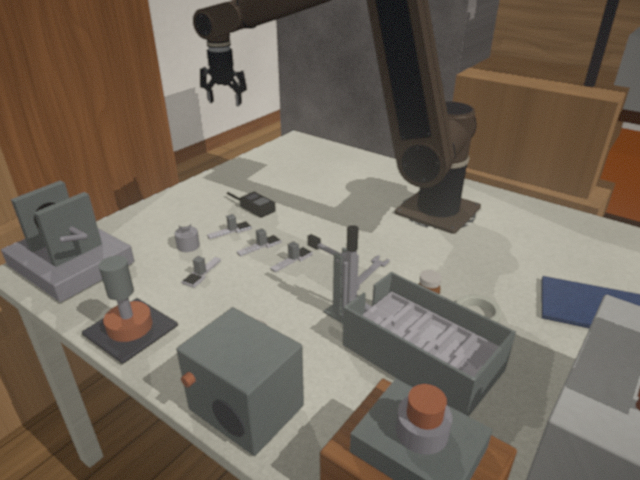

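View pics/side0.png

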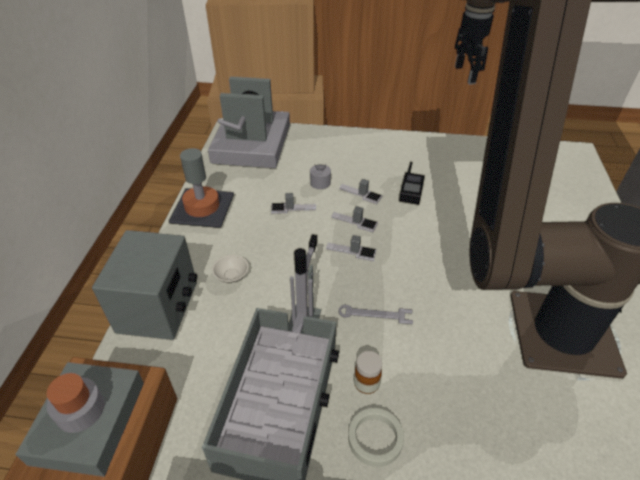

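The scene view shows four holders, with blocks at about (232,222), (262,238), (293,250) and (199,266). The knob is at (352,238) and the pawl grip at (314,241). In the side view the blocks are at (363,187), (357,215), (355,243) and (290,202), the knob at (301,260) and the pawl grip at (313,242). I'll enlarge both views for accuracy.

```bash
python3 - <<'E'
import cv2,numpy as np
a=cv2.imread("pics/side0.png"); b=cv2.imread("pics/scene0.png")
def crop(im,x,y,w,h,k): return cv2.resize(im[y:y+h,x:x+w],None,fx=k,fy=k,interpolation=cv2.INTER_CUBIC)
cv2.imwrite("pics/m1.png",np.vstack([crop(a,265,165,160,100,5)[:, :800][:300*2][:500]]))
cv2.imwrite("pics/m2.png",crop(b,175,200,200,120,4))
cv2.imwrite("pics/m3.png",crop(a,200,235,160,240,2.5))
E
```

```text
(no output)
```

View pics/m1.png

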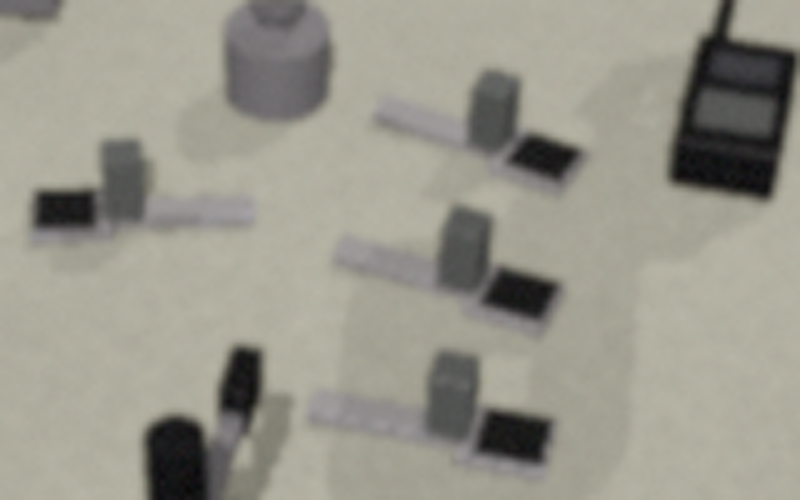

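View pics/m2.png

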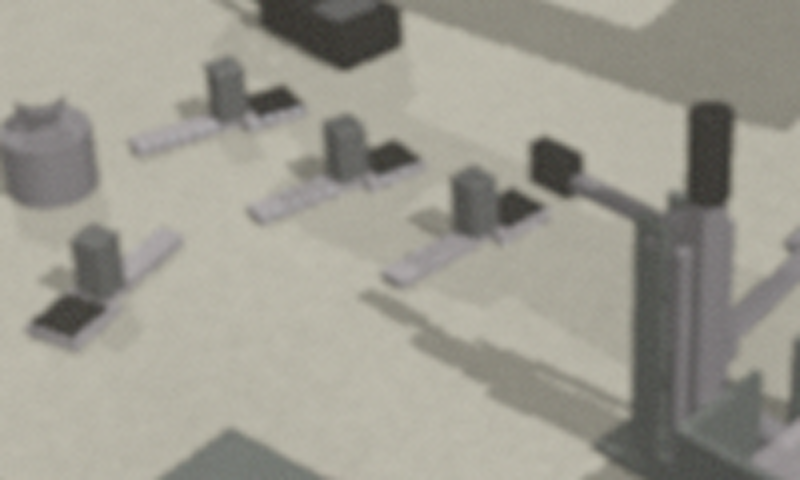

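View pics/m3.png

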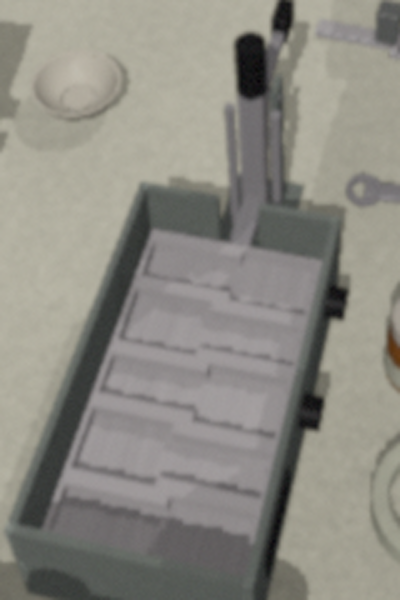

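Four holders: three with heads toward the robot side (pads at m1 (543,157), (520,293), (514,437)) and one reversed (pad (65,210)). The knob, pawl and chamber rim are clear. Next I triangulate.

```bash
cat > h.py <<'E'
import numpy as np
from plant import ctrl, optics
from scipy.spatial.transform import Rotation as Ro
C={}
import json,os
def cam(n):
    c=optics.read_camera(n); return c
SK={'scene':(516.0608,320.8737,242.6551,np.array([[-5.97556631e-01,8.01826593e-01,4.32335790e-04],[4.38234782e-01,3.27043374e-01,-8.37253192e-01],[-6.71473267e-01,-5.00116732e-01,-5.46815240e-01]]),np.array([0.34224763,-0.09807358,1.51580612])),
'side':(489.79887,314.7578,243.0805,np.array([[-0.99132923,-0.13133922,-0.00404589],[-0.08941869,0.69684088,-0.71162988],[0.09628425,-0.70509773,-0.70254291]]),np.array([0.51670368,0.18655871,1.02175362]))}
def ray(n,p):
    f,cx,cy,R,t=SK[n]; d=R.T@np.array([(p[0]-cx)/f,(p[1]-cy)/f,1]); return -R.T@t,d/np.linalg.norm(d)
def tri(p,q):
    (o,d),(u,e)=ray('scene',p),ray('side',q)
    s=np.linalg.lstsq(np.c_[d,-e],u-o,rcond=None)[0]; a,b=o+s[0]*d,u+s[1]*e
    return (a+b)/2,np.linalg.norm(a-b)
def plane(n,p,z):
    o,d=ray(n,p); return o+d*(z-o[2])/d[2]
E
python3 - <<'E'
from h import *
np.set_printoptions(precision=4,suppress=True)
s=lambda x,y:(x/4+175-.375,y/4+200-.375); d=lambda x,y:(x/5+265-.4,y/5+165-.4); m=lambda x,y:(x/2.5+200-.3,y/2.5+235-.3)
for n,a,b in [("A",s(226,90),d(494,110)),("B",s(345,149),d(465,248)),("C",s(475,203),d(453,394)),("D",s(99,262),d(123,180)),("knob",s(711,155),m(251,65)),("pawl",s(556,167),d(241,378))]:
    print(n,*tri(a,b), plane('side',b,.028)[:2],plane('scene',a,.028)[:2])
for n,a,b,c in [("A",s(275,100),d(543,157),d(380,107)),("B",s(392,158),d(520,293),d(338,252)),("C",s(522,207),d(514,437),d(312,408)),("D",s(68,314),d(65,210),d(252,211))]:
    h=plane('side',b,.009); t=plane('side',c,.006); v=(t-h)[:2]
    print(n,"pad",plane('scene',a,.009)[:2],h[:2],"tail",t[:2],"yaw",np.degrees(np.arctan2(v[1],v[0])),"len",np.hypot(*v))
for p in [(145,184),(342,213),(10,527),(266,576)]: print("rim",plane('side',m(*p),.1)[:2])
for p in [(388,274),(511,332)]: print("rim scene",plane('scene',p,.1)[:2])
E
```

```text
A [ 0.4414 -0.4043  0.0245] 0.00307612376763215 [ 0.4413 -0.4023] [ 0.4468 -0.3974]
B [ 0.4491 -0.2881  0.025 ] 0.0031489514423700513 [ 0.4491 -0.2871] [ 0.4539 -0.2824]
C [ 0.4475 -0.1805  0.0254] 0.0038402984315426465 [ 0.4474 -0.1806] [ 0.452  -0.1754]
D [ 0.6316 -0.3204  0.025 ] 0.002040574000081587 [ 0.6311 -0.3184] [ 0.635  -0.3153]
knob [0.5408 0.0525 0.198 ] 0.003123722844865508 [ 0.5696 -0.1076] [ 0.3181 -0.0884]
pawl [ 0.532  -0.0521  0.1477] 0.00695615462919925 [ 0.5495 -0.1786] [ 0.3892 -0.1599]
A pad [ 0.4145 -0.3848] [ 0.4127 -0.389 ] tail [ 0.5048 -0.4253] yaw -21.509024992232412 len 0.09902940401327573
B pad [ 0.4221 -0.2712] [ 0.4192 -0.2776] tail [ 0.5151 -0.3007] yaw -13.541905386539439 len 0.09864689986525872
C pad [ 0.4161 -0.1668] [ 0.4165 -0.1743] tail [ 0.5155 -0.1845] yaw -5.8977075576326765 len 0.09946770888018412
D pad [ 0.6653 -0.3122] [ 0.662  -0.3125] tail [ 0.564  -0.3277] yaw -171.16122426648488 len 0.09924243721721719
rim [0.6193 0.0944]
rim [0.4659 0.1022]
rim [0.6453 0.3655]
rim [0.4843 0.3742]
rim scene [0.4835 0.109 ]
rim scene [0.5026 0.3773]
```

```bash
cat >> h.py <<'E'
def to(x,y,z,yaw=None):
    """print tool-frame steps to TCP target; yaw = wanted world angle (deg) of tool y (mod 180)"""
    s=ctrl.get_state(); M=Ro.from_quat(s['tcp_rot']).as_matrix(); p=s['eef_pos']
    cur=np.degrees(np.arctan2(M[1,1],M[0,1]))
    if yaw is None: yaw=cur
    d=(yaw-cur+90)%180-90
    tilt=np.degrees(np.arccos(-M[2,2]))
    a=np.radians(cur+d); D=np.array([x,y,z])-p
    ty=np.array([np.cos(a),np.sin(a),0]); tx=np.array([-np.sin(a),np.cos(a),0])
    print(f"t={s['time']:.1f} pos={p.round(4)} yaw={cur:.1f} tilt={tilt:.2f} j6={np.degrees(s['qpos'][5]):.0f} F={s['contact_force'].round(1)} open={s['opening']:.2f} ff={s['finger_force']:.1f}")
    print(f"  first rz {-d:.1f}; then x {1e3*D@tx:.1f} y {1e3*D@ty:.1f} z {-1e3*D[2]:.1f}")
E
R='{"rz":-6.83,"z":-9}'; python3 -m creep '[{"rz":-6.83,"z":-9},{"rz":-6.83,"z":-9},{"rz":-6.83,"z":-9},{"rz":-6.83,"z":-9},{"rz":-6.83,"z":-9},{"rz":-6.83,"z":-9},{"rz":-6.83,"z":-9},{"rz":-6.83,"z":-9},{"rz":-6.83,"z":-9},{"rz":-6.83,"z":-9}]'
python3 -m creep '[{"x":35,"y":14},{"x":35,"y":14},{"x":35,"y":14},{"x":35,"y":14},{"x":35,"y":14},{"x":35,"y":14},{"x":35,"y":14},{"x":35,"y":14},{"x":35,"y":14},{"x":35,"y":14}]'
python3 -m creep '[{"x":35,"y":14},{"x":35,"y":14},{"x":35,"y":14},{"x":35,"y":14},{"x":35,"y":14},{"x":35,"y":14},{"x":35,"y":14},{"x":35,"y":14},{"x":0,"y":0},{"x":0,"y":0}]'
python3 - <<'E'
from h import *; import cv2
to(.541,.0525,.32,-4.5)
c=cam('wrist'); cv2.imwrite('pics/w1.png',c['color']); print(c['K'],c['R'],c['t'])
E
```

```text
t=0.1 pos=[ 0.1993 -0.6443  0.2301] yaw=-72.8 tilt=0.12 j6=-9 F=[-0.3  0.4  0.6] open=1.00 ff=0.0
  first rz -68.3; then x 721.5 y 286.0 z -89.9
[[371.64829954   0.         320.59153311]
 [  0.         371.64829954 241.34413195]
 [  0.           0.           1.        ]] [[ 0.29617781 -0.95512928 -0.00260044]
 [-0.90777314 -0.28233765  0.31021505]
 [-0.29702968 -0.08951821 -0.95066285]] [-0.67434059 -0.04020636  0.381291  ]$[0]: bad value
$[0]: bad value
$[0]: bad value
```

View pics/w1.png

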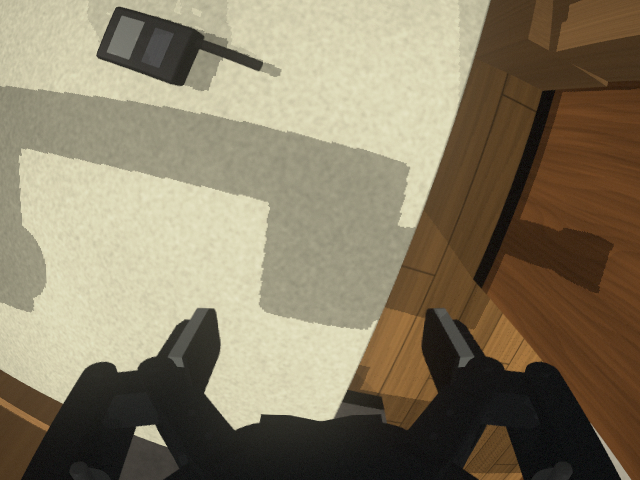

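The call was refused because a row needs every key, so nothing moved. The wrist view shows only the radio, at (150,45), and the fingertips at (205,330) and (440,330). I'll retype with complete rows.

```bash

python3 -m creep '[{"x":0,"y":0,"z":-9,"rx":0,"ry":0,"rz":-6.83,"grip":1},{"x":0,"y":0,"z":-9,"rx":0,"ry":0,"rz":-6.83,"grip":1},{"x":0,"y":0,"z":-9,"rx":0,"ry":0,"rz":-6.83,"grip":1},{"x":0,"y":0,"z":-9,"rx":0,"ry":0,"rz":-6.83,"grip":1},{"x":0,"y":0,"z":-9,"rx":0,"ry":0,"rz":-6.83,"grip":1},{"x":0,"y":0,"z":-9,"rx":0,"ry":0,"rz":-6.83,"grip":1},{"x":0,"y":0,"z":-9,"rx":0,"ry":0,"rz":-6.83,"grip":1},{"x":0,"y":0,"z":-9,"rx":0,"ry":0,"rz":-6.83,"grip":1},{"x":0,"y":0,"z":-9,"rx":0,"ry":0,"rz":-6.83,"grip":1},{"x":0,"y":0,"z":-9,"rx":0,"ry":0,"rz":-6.83,"grip":1}]'
python3 -m creep '[{"x":35,"y":14,"z":0,"rx":0,"ry":0,"rz":0,"grip":1},{"x":35,"y":14,"z":0,"rx":0,"ry":0,"rz":0,"grip":1},{"x":35,"y":14,"z":0,"rx":0,"ry":0,"rz":0,"grip":1},{"x":35,"y":14,"z":0,"rx":0,"ry":0,"rz":0,"grip":1},{"x":35,"y":14,"z":0,"rx":0,"ry":0,"rz":0,"grip":1},{"x":35,"y":14,"z":0,"rx":0,"ry":0,"rz":0,"grip":1},{"x":35,"y":14,"z":0,"rx":0,"ry":0,"rz":0,"grip":1},{"x":35,"y":14,"z":0,"rx":0,"ry":0,"rz":0,"grip":1},{"x":35,"y":14,"z":0,"rx":0,"ry":0,"rz":0,"grip":1},{"x":35,"y":14,"z":0,"rx":0,"ry":0,"rz":0,"grip":1}]'
python3 -m creep '[{"x":35,"y":14,"z":0,"rx":0,"ry":0,"rz":0,"grip":1},{"x":35,"y":14,"z":0,"rx":0,"ry":0,"rz":0,"grip":1},{"x":35,"y":14,"z":0,"rx":0,"ry":0,"rz":0,"grip":1},{"x":35,"y":14,"z":0,"rx":0,"ry":0,"rz":0,"grip":1},{"x":35,"y":14,"z":0,"rx":0,"ry":0,"rz":0,"grip":1},{"x":35,"y":14,"z":0,"rx":0,"ry":0,"rz":0,"grip":1},{"x":35,"y":14,"z":0,"rx":0,"ry":0,"rz":0,"grip":1},{"x":0,"y":0,"z":0,"rx":0,"ry":0,"rz":0,"grip":1},{"x":0,"y":0,"z":0,"rx":0,"ry":0,"rz":0,"grip":1},{"x":0,"y":0,"z":0,"rx":0,"ry":0,"rz":0,"grip":1}]'
python3 - <<'E'
from h import *; import cv2
to(.541,.0525,.32,-4.5)
c=cam('wrist'); cv2.imwrite('pics/w2.png',c['color']); print(c['R'].tolist(),c['t'])
E
```

```text
time: 0.98
eef_pos: [0.1993, -0.6446, 0.3211]
tcp_rot: [0.732, 0.681, 0.0, -0.0]
contact_force: [-0.2, 0.3, -0.1]
opening: 0.999
finger_force: 0.0
time: 1.82
eef_pos: [0.3668, -0.3051, 0.321]
tcp_rot: [0.735, 0.678, 0.0, -0.0]
contact_force: [0.5, -0.4, -0.1]
opening: 0.999
finger_force: 0.0
time: 2.65
eef_pos: [0.4833, -0.0705, 0.321]
tcp_rot: [0.734, 0.679, -0.0, -0.0]
contact_force: [-0.3, -0.7, -0.1]
opening: 0.998
finger_force: 0.0
t=2.6 pos=[ 0.4833 -0.0705  0.321 ] yaw=-4.5 tilt=0.05 j6=-16 F=[-0.3 -0.7 -0.1] open=1.00 ff=0.0
  first rz 0.0; then x 127.2 y 47.8 z 1.0
[[0.997009509419707, -0.07727667538202847, -0.0005946163276957543], [-0.07326689935115899, -0.947667141658176, 0.31073936036635375], [-0.02457640303510059, -0.3097665315416177, -0.9504949743952009]] [-0.48816169 -0.09992429  0.45586944]
```

View pics/w2.png

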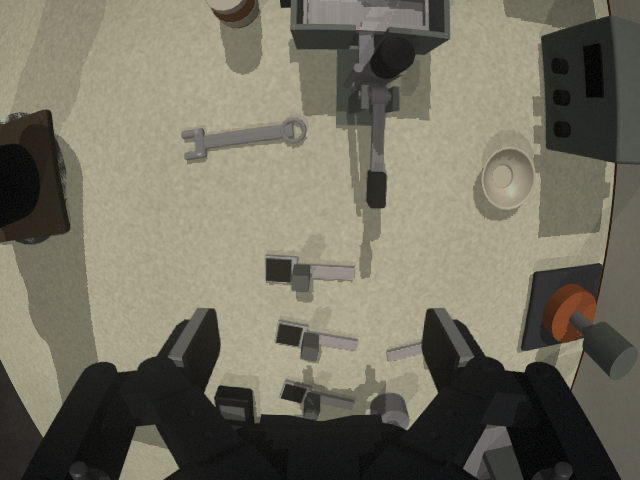

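The wrist view shows the knob top near (398,53), the pawl grip at (376,188), and holder blocks at (301,275), (311,345) and (311,403). I'll check these against the triangulated points.

```bash
cat >> h.py <<'E'
def wplane(c,p,z):
    K=c['K'];R=np.array(c['R']);t=np.array(c['t']); u=(np.array(p)-[K[0,2],K[1,2]])/K[0,0]; r=np.linalg.norm(u)
    d=np.r_[u/r*np.sin(r),np.cos(r)] if r>0 else np.array([0,0,1.]); d=R.T@d; o=-R.T@t
    return o+d*(z-o[2])/d[2]
WK=np.array([[371.6483,0,320.5915],[0,371.6483,241.3441],[0,0,1]])
E
python3 - <<'E'
from h import *
c=dict(K=WK,R=[[0.997009509419707,-0.07727667538202847,-0.0005946163276957543],[-0.07326689935115899,-0.947667141658176,0.31073936036635375],[-0.02457640303510059,-0.3097665315416177,-0.9504949743952009]],t=[-0.48816169,-0.09992429,0.45586944])
for z in (.195,.21,.225): print("knobtop",z,wplane(c,(398,52),z))
print("pawl",wplane(c,(376,188),.15))
for n,p in zip("CBA",[(301,276),(311,345),(311,403)]): print(n,wplane(c,p,.035))
E
```

```text
knobtop 0.195 [0.54992057 0.05906388 0.195     ]
knobtop 0.21 [0.54661262 0.05626141 0.21      ]
knobtop 0.225 [0.54330467 0.05345893 0.225     ]
pawl [ 0.53375747 -0.04906319  0.15      ]
C [ 0.4513772  -0.17486106  0.035     ]
B [ 0.45472999 -0.27966359  0.035     ]
A [ 0.44474223 -0.38940368  0.035     ]
```

```bash

python3 -m creep '[{"x":16,"y":6,"z":0,"rx":0,"ry":0,"rz":0,"grip":1},{"x":16,"y":6,"z":0,"rx":0,"ry":0,"rz":0,"grip":1},{"x":16,"y":6,"z":0,"rx":0,"ry":0,"rz":0,"grip":1},{"x":16,"y":6,"z":0,"rx":0,"ry":0,"rz":0,"grip":1},{"x":16,"y":6,"z":0,"rx":0,"ry":0,"rz":0,"grip":1},{"x":16,"y":6,"z":0,"rx":0,"ry":0,"rz":0,"grip":1},{"x":16,"y":6,"z":0,"rx":0,"ry":0,"rz":0,"grip":1},{"x":16,"y":6,"z":0,"rx":0,"ry":0,"rz":0,"grip":1},{"x":0,"y":0,"z":0,"rx":0,"ry":0,"rz":0,"grip":1},{"x":0,"y":0,"z":0,"rx":0,"ry":0,"rz":0,"grip":1}]'
python3 -m creep '[{"x":0,"y":0,"z":15,"rx":0,"ry":0,"rz":0,"grip":1},{"x":0,"y":0,"z":15,"rx":0,"ry":0,"rz":0,"grip":1},{"x":0,"y":0,"z":15,"rx":0,"ry":0,"rz":0,"grip":1},{"x":0,"y":0,"z":15,"rx":0,"ry":0,"rz":0,"grip":1},{"x":0,"y":0,"z":15,"rx":0,"ry":0,"rz":0,"grip":1},{"x":0,"y":0,"z":15,"rx":0,"ry":0,"rz":0,"grip":1},{"x":0,"y":0,"z":15,"rx":0,"ry":0,"rz":0,"grip":1},{"x":0,"y":0,"z":15,"rx":0,"ry":0,"rz":0,"grip":1},{"x":0,"y":0,"z":15,"rx":0,"ry":0,"rz":0,"grip":1},{"x":0,"y":0,"z":0,"rx":0,"ry":0,"rz":0,"grip":1}]'
python3 -m creep '[{"x":0,"y":0,"z":0,"rx":0,"ry":0,"rz":0,"grip":0},{"x":0,"y":0,"z":0,"rx":0,"ry":0,"rz":0,"grip":0},{"x":0,"y":0,"z":0,"rx":0,"ry":0,"rz":0,"grip":0},{"x":0,"y":0,"z":0,"rx":0,"ry":0,"rz":0,"grip":0},{"x":0,"y":0,"z":0,"rx":0,"ry":0,"rz":0,"grip":0},{"x":0,"y":0,"z":0,"rx":0,"ry":0,"rz":0,"grip":0},{"x":0,"y":0,"z":0,"rx":0,"ry":0,"rz":0,"grip":0},{"x":0,"y":0,"z":0,"rx":0,"ry":0,"rz":0,"grip":0},{"x":0,"y":0,"z":0,"rx":0,"ry":0,"rz":0,"grip":0},{"x":0,"y":0,"z":0,"rx":0,"ry":0,"rz":0,"grip":0}]' 60
python3 - <<'E'
from h import *
to(.542,.053,.249)
E
```

```text
time: 3.53
eef_pos: [0.5415, 0.0521, 0.3211]
tcp_rot: [0.735, 0.678, -0.0, -0.0]
contact_force: [-0.7, -1.3, -0.3]
opening: 1.002
finger_force: 0.0
time: 4.37
eef_pos: [0.539, 0.0517, 0.1828]
tcp_rot: [0.735, 0.678, -0.002, -0.002]
contact_force: [-0.3, -1.0, -1.1]
opening: 1.001
finger_force: 0.0
time: 5.2
eef_pos: [0.5419, 0.0532, 0.1874]
tcp_rot: [0.734, 0.679, 0.0, 0.001]
contact_force: [-0.8, -1.2, 5.9]
opening: 0.265
finger_force: 58.6
t=5.2 pos=[0.5419 0.0532 0.1874] yaw=-4.5 tilt=0.07 j6=-1 F=[-0.8 -1.2  5.9] open=0.27 ff=58.6
  first rz -0.0; then x -0.2 y 0.1 z -61.6
```

```bash

python3 -m creep '[{"x":0,"y":0,"z":-6,"rx":0,"ry":0,"rz":0,"grip":0},{"x":0,"y":0,"z":-6,"rx":0,"ry":0,"rz":0,"grip":0},{"x":0,"y":0,"z":-6,"rx":0,"ry":0,"rz":0,"grip":0},{"x":0,"y":0,"z":-6,"rx":0,"ry":0,"rz":0,"grip":0},{"x":0,"y":0,"z":-6,"rx":0,"ry":0,"rz":0,"grip":0},{"x":0,"y":0,"z":-6,"rx":0,"ry":0,"rz":0,"grip":0},{"x":0,"y":0,"z":-6,"rx":0,"ry":0,"rz":0,"grip":0},{"x":0,"y":0,"z":-6,"rx":0,"ry":0,"rz":0,"grip":0},{"x":0,"y":0,"z":-6,"rx":0,"ry":0,"rz":0,"grip":0},{"x":0,"y":0,"z":-6,"rx":0,"ry":0,"rz":0,"grip":0}]'
python3 -m creep '[{"x":0,"y":0,"z":-4,"rx":0,"ry":0,"rz":0,"grip":0},{"x":0,"y":0,"z":0,"rx":0,"ry":0,"rz":0,"grip":0},{"x":0,"y":0,"z":0,"rx":0,"ry":0,"rz":0,"grip":0},{"x":0,"y":0,"z":0,"rx":0,"ry":0,"rz":0,"grip":0},{"x":0,"y":0,"z":0,"rx":0,"ry":0,"rz":0,"grip":0},{"x":0,"y":0,"z":0,"rx":0,"ry":0,"rz":0,"grip":0},{"x":0,"y":0,"z":0,"rx":0,"ry":0,"rz":0,"grip":0},{"x":0,"y":0,"z":0,"rx":0,"ry":0,"rz":0,"grip":0},{"x":0,"y":0,"z":0,"rx":0,"ry":0,"rz":0,"grip":0},{"x":0,"y":0,"z":0,"rx":0,"ry":0,"rz":0,"grip":0}]'
python3 - <<'E'
from h import *; import cv2
c=cam('side'); cv2.imwrite('pics/s2.png',c['color']); c=cam('scene'); cv2.imwrite('pics/c2.png',c['color'])
a=cv2.imread('pics/s2.png')[200:480,180:420]; b=cv2.imread('pics/c2.png')[180:420,300:530]
cv2.imwrite('pics/m4.png',np.hstack([cv2.resize(a,(400,467)),cv2.resize(b,(400,417)).copy() if 0 else cv2.copyMakeBorder(cv2.resize(b,(400,417)),0,50,0,0,0)]))
E
```

```text
time: 6.03
eef_pos: [0.5417, 0.0533, 0.2423]
tcp_rot: [0.735, 0.679, 0.0, -0.0]
contact_force: [8.4, -0.3, -11.4]
opening: 0.263
finger_force: 60.7
time: 6.87
eef_pos: [0.5418, 0.0532, 0.2491]
tcp_rot: [0.734, 0.679, 0.0, 0.0]
contact_force: [4.9, -1.1, -5.6]
opening: 0.265
finger_force: 61.4
```

View pics/m4.png

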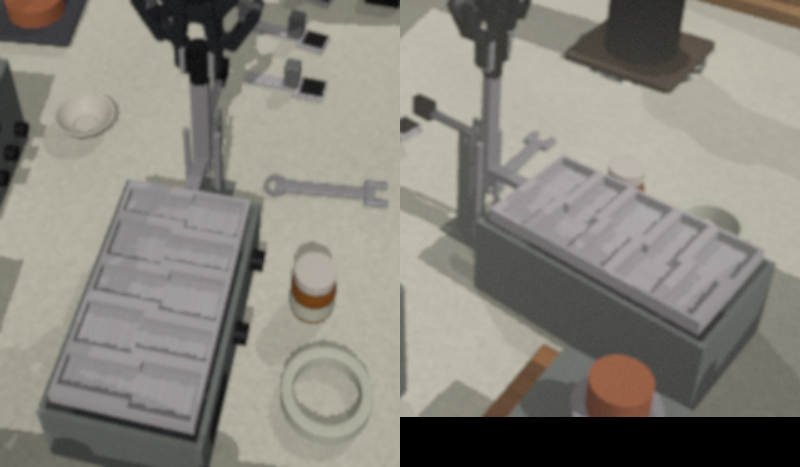

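The tray is now at about rim height and the knob is still gripped. I raise it 3 mm more to be sure of the last tooth, then release and go up.

```bash

python3 -m creep '[{"x":0,"y":0,"z":-3,"rx":0,"ry":0,"rz":0,"grip":0},{"x":0,"y":0,"z":0,"rx":0,"ry":0,"rz":0,"grip":0},{"x":0,"y":0,"z":0,"rx":0,"ry":0,"rz":0,"grip":0},{"x":0,"y":0,"z":2,"rx":0,"ry":0,"rz":0,"grip":0},{"x":0,"y":0,"z":2,"rx":0,"ry":0,"rz":0,"grip":0},{"x":0,"y":0,"z":0,"rx":0,"ry":0,"rz":0,"grip":0},{"x":0,"y":0,"z":0,"rx":0,"ry":0,"rz":0,"grip":0},{"x":0,"y":0,"z":0,"rx":0,"ry":0,"rz":0,"grip":0},{"x":0,"y":0,"z":0,"rx":0,"ry":0,"rz":0,"grip":0},{"x":0,"y":0,"z":0,"rx":0,"ry":0,"rz":0,"grip":0}]'
python3 -m creep '[{"x":0,"y":0,"z":0,"rx":0,"ry":0,"rz":0,"grip":1},{"x":0,"y":0,"z":0,"rx":0,"ry":0,"rz":0,"grip":1},{"x":0,"y":0,"z":0,"rx":0,"ry":0,"rz":0,"grip":1},{"x":0,"y":0,"z":0,"rx":0,"ry":0,"rz":0,"grip":1},{"x":0,"y":0,"z":0,"rx":0,"ry":0,"rz":0,"grip":1},{"x":0,"y":0,"z":0,"rx":0,"ry":0,"rz":0,"grip":1},{"x":0,"y":0,"z":0,"rx":0,"ry":0,"rz":0,"grip":1},{"x":0,"y":0,"z":0,"rx":0,"ry":0,"rz":0,"grip":1},{"x":0,"y":0,"z":0,"rx":0,"ry":0,"rz":0,"grip":1},{"x":0,"y":0,"z":0,"rx":0,"ry":0,"rz":0,"grip":1}]'
python3 -m creep '[{"x":0,"y":0,"z":-12,"rx":0,"ry":0,"rz":0,"grip":1},{"x":0,"y":0,"z":-12,"rx":0,"ry":0,"rz":0,"grip":1},{"x":0,"y":0,"z":-12,"rx":0,"ry":0,"rz":0,"grip":1},{"x":0,"y":0,"z":-12,"rx":0,"ry":0,"rz":0,"grip":1},{"x":0,"y":0,"z":-12,"rx":0,"ry":0,"rz":0,"grip":1},{"x":0,"y":0,"z":-12,"rx":0,"ry":0,"rz":0,"grip":1},{"x":0,"y":0,"z":-12,"rx":0,"ry":0,"rz":0,"grip":1},{"x":0,"y":0,"z":-10,"rx":0,"ry":0,"rz":0,"grip":1},{"x":0,"y":0,"z":0,"rx":0,"ry":0,"rz":0,"grip":1},{"x":0,"y":0,"z":0,"rx":0,"ry":0,"rz":0,"grip":1}]'
python3 - <<'E'
from h import *; import cv2
to(.542,.053,.249)
c=cam('scene'); cv2.imwrite('pics/c3.png',c['color']); c=cam('wrist'); cv2.imwrite('pics/w3.png',c['color']); print(c['R'].tolist(),c['t'])
s=cv2.imread('pics/c3.png'); s=cv2.resize(s[160:400,300:540],(300,300)); w=c['color']
cv2.imwrite('pics/m5.png',np.hstack([cv2.resize(w[:375],(800-300,293)),s[:293]]))
E
```

```text
time: 7.8
eef_pos: [0.5418, 0.0532, 0.2485]
tcp_rot: [0.734, 0.679, 0.0, 0.0]
contact_force: [5.7, -0.6, -6.2]
opening: 0.265
finger_force: 61.5
time: 8.63
eef_pos: [0.5415, 0.0533, 0.2493]
tcp_rot: [0.734, 0.679, -0.0, -0.0]
contact_force: [-1.0, 0.7, 1.5]
opening: 0.999
finger_force: 0.0
time: 9.47
eef_pos: [0.5417, 0.0533, 0.3441]
tcp_rot: [0.734, 0.679, 0.0, 0.0]
contact_force: [-0.1, 0.2, 0.0]
opening: 1.0
finger_force: 0.0
t=9.5 pos=[0.5417 0.0533 0.3441] yaw=-4.5 tilt=0.07 j6=-1 F=[-0.1  0.2  0. ] open=1.00 ff=0.0
  first rz -0.0; then x -0.3 y 0.3 z 95.1
[[0.9969553151152442, -0.07797460596494075, -0.00024594324138247807], [-0.07404780392542858, -0.947727585283508, 0.31036969379517937], [-0.024434041771410654, -0.30940650432288, -0.950615901763383]] [-0.53652249  0.01539758  0.51658739]
```

View pics/m5.png

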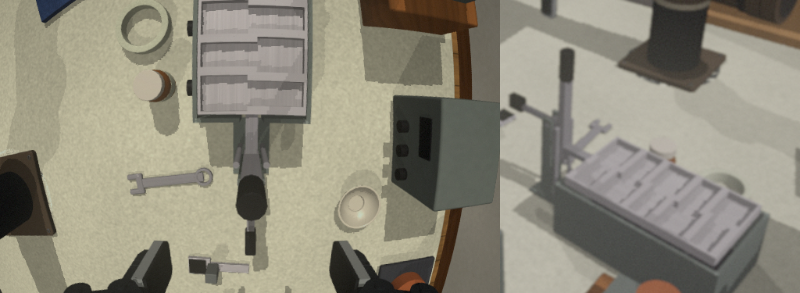

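The knob is free and the tray looks to be standing high, at the rim. I'll check the knob height numerically and zoom on the tray to see the wide halves.

```bash
python3 - <<'E'
from h import *; import cv2
s=cv2.imread('pics/c3.png'); sub=s[180:240,340:370].max(2); ys,xs=np.nonzero(sub<45); print(xs.min()+340,xs.max()+340,ys.min()+180,ys.max()+180)
f,cx,cy,R,t=SK['scene']
for z in (.244,.259,.274):
    for dz in (-.024,.026):
        p=R@np.array([.542,.053,z+dz])+t; print(z,dz,f*p[0]/p[2]+cx,f*p[1]/p[2]+cy)
w=cv2.imread('pics/w3.png')[0:170,230:420]; cv2.imwrite('pics/m6.png',cv2.resize(w,None,fx=3.5,fy=3.5,interpolation=cv2.INTER_CUBIC))
E
```

```text
Traceback (most recent call last):
ValueError: zero-size array to reduction operation minimum which has no identity
```

```bash
python3 - <<'E'
from h import *; import cv2
s=cv2.imread('pics/c3.png'); g=s[180:260,335:375].max(2); print(g.min()); print(np.c_[np.arange(190,250,2),g[10:70:2,14:24:2]].tolist())
f,cx,cy,R,t=SK['scene']
for z in (.244,.259,.274):
    for dz in (-.024,.026):
        p=R@np.array([.542,.053,z+dz])+t; print(z,dz,f*p[0]/p[2]+cx,f*p[1]/p[2]+cy)
w=cv2.imread('pics/w3.png')[0:170,230:420]; cv2.imwrite('pics/m6.png',cv2.resize(w,None,fx=3.5,fy=3.5,interpolation=cv2.INTER_CUBIC))
E
```

```text
57
[[190, 140, 141, 142, 144, 144], [192, 175, 149, 141, 139, 137], [194, 188, 182, 173, 156, 146], [196, 190, 189, 185, 185, 183], [198, 165, 140, 120, 134, 157], [200, 88, 63, 66, 64, 75], [202, 66, 69, 66, 65, 58], [204, 65, 59, 65, 63, 61], [206, 62, 63, 63, 66, 62], [208, 60, 64, 64, 68, 60], [210, 64, 60, 67, 63, 63], [212, 63, 64, 67, 64, 64], [214, 62, 63, 67, 67, 67], [216, 57, 65, 65, 64, 64], [218, 64, 62, 66, 63, 70], [220, 67, 69, 61, 69, 70], [222, 64, 68, 64, 69, 72], [224, 71, 66, 66, 65, 103], [226, 99, 98, 107, 101, 133], [228, 99, 107, 126, 125, 140], [230, 98, 107, 128, 126, 141], [232, 101, 112, 125, 127, 145], [234, 102, 113, 128, 129, 145], [236, 100, 111, 125, 126, 144], [238, 100, 114, 128, 126, 148], [240, 100, 112, 125, 127, 154], [242, 96, 111, 127, 127, 156], [244, 99, 117, 127, 127, 159], [246, 96, 117, 126, 128, 157], [248, 98, 116, 130, 127, 163]]
0.244 -0.024 352.17630204880885 228.57971439657447
0.244 0.026 353.06305020849493 206.0901673260539
0.259 -0.024 352.43721914102474 221.9623821102917
0.259 0.026 353.33882722822244 199.09596023536812
0.274 -0.024 352.7024655412012 215.2352506954764
0.274 0.026 353.6193102637808 191.9824000190104
```

View pics/m6.png

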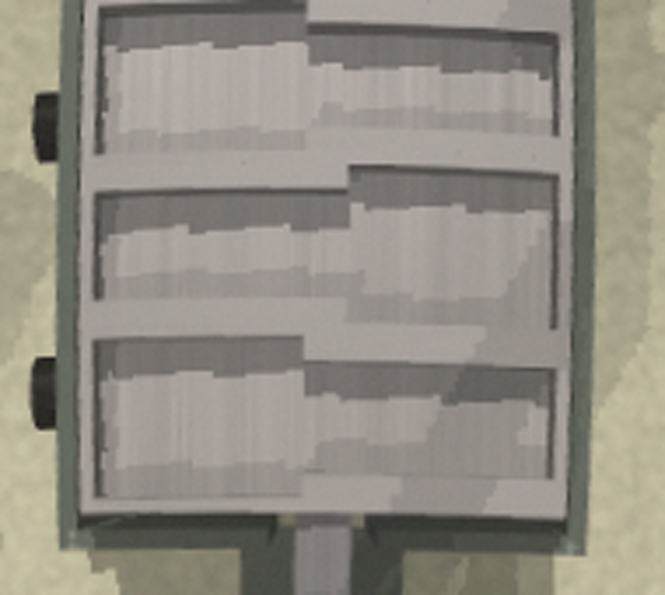

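Bottom edge and top of the knob match z = 0.259, so lift is about 0.075 on the last tooth. The zoom shows slot0 and slot2 wide on the left (world -x), slot1 wide on the right. So A, B and C go in slots 0, 2 and 4, and D in slot 1, with no half turns needed.

```bash
python3 - <<'E'
from h import *
np.set_printoptions(precision=4,suppress=True)
c=dict(K=WK,R=[[0.9969553151152442,-0.07797460596494075,-0.00024594324138247807],[-0.07404780392542858,-0.947727585283508,0.31036969379517937],[-0.024434041771410654,-0.30940650432288,-0.950615901763383]],t=[-0.53652249,0.01539758,0.51658739])
m=lambda x,y:wplane(c,(x/3.5+230-.36,y/3.5-.36),.117)[:2]
P={k:m(*v) for k,v in dict(s0wt=(200,340),s0wb=(200,496),s0nt=(450,363),s0nb=(450,478),s0l=(95,420),s0r=(553,420),s1l=(95,245),s1r=(556,250),s1nt=(200,190),s1nb=(200,298),s1wt=(450,170),s1wb=(450,326),s2wt=(200,8),s2wb=(200,153),s2nt=(450,30),s2nb=(450,135),s2l=(98,80),s2r=(557,85),c0=(80,515),c1=(567,515)).items()}
for k,v in P.items(): print(k,v)
import cv2
# block tops precise in wrist w3? skip; block tops from side0 by colour
E
```

```text
s0wt [0.5179 0.1626]
s0wb [0.514  0.1183]
s0nt [0.5868 0.1507]
s0nb [0.5845 0.118 ]
s0l [0.4863 0.143 ]
s0r [0.6149 0.1331]
s1l [0.4907 0.1934]
s1r [0.6191 0.1821]
s1nt [0.5214 0.206 ]
s1nb [0.5189 0.1746]
s1wt [0.591  0.2066]
s1wb [0.5875 0.1613]
s2wt [0.5254 0.2614]
s2wb [0.5222 0.2169]
s2nt [0.5946 0.2491]
s2nb [0.5919 0.217 ]
s2l [0.4951 0.2427]
s2r [0.6236 0.2315]
c0 [0.4793 0.1164]
c1 [0.6174 0.1057]
```

```bash

python3 -m creep '[{"x":-24,"y":-7,"z":0,"rx":0,"ry":0,"rz":1.4,"grip":1},{"x":-24,"y":-7,"z":0,"rx":0,"ry":0,"rz":0,"grip":1},{"x":-24,"y":-7,"z":0,"rx":0,"ry":0,"rz":0,"grip":1},{"x":-24,"y":-7,"z":0,"rx":0,"ry":0,"rz":0,"grip":1},{"x":-24,"y":-7,"z":0,"rx":0,"ry":0,"rz":0,"grip":1},{"x":-24,"y":-7,"z":30,"rx":0,"ry":0,"rz":0,"grip":1},{"x":-24,"y":-7,"z":30,"rx":0,"ry":0,"rz":0,"grip":1},{"x":-24,"y":-7,"z":30,"rx":0,"ry":0,"rz":0,"grip":1},{"x":-24,"y":-7,"z":30,"rx":0,"ry":0,"rz":0,"grip":1},{"x":-24,"y":-7,"z":30,"rx":0,"ry":0,"rz":0,"grip":1}]'
python3 -m creep '[{"x":0,"y":0,"z":30,"rx":0,"ry":0,"rz":0,"grip":1},{"x":0,"y":0,"z":0,"rx":0,"ry":0,"rz":0,"grip":1},{"x":0,"y":0,"z":0,"rx":0,"ry":0,"rz":0,"grip":1},{"x":0,"y":0,"z":0,"rx":0,"ry":0,"rz":0,"grip":1},{"x":0,"y":0,"z":0,"rx":0,"ry":0,"rz":0,"grip":1},{"x":0,"y":0,"z":0,"rx":0,"ry":0,"rz":0,"grip":1},{"x":0,"y":0,"z":0,"rx":0,"ry":0,"rz":0,"grip":1},{"x":0,"y":0,"z":0,"rx":0,"ry":0,"rz":0,"grip":1},{"x":0,"y":0,"z":0,"rx":0,"ry":0,"rz":0,"grip":1},{"x":0,"y":0,"z":0,"rx":0,"ry":0,"rz":0,"grip":1}]'
python3 - <<'E'
from h import *; import cv2
to(.449,-.178,.16,-5.9)
c=cam('wrist'); cv2.imwrite('pics/w4.png',c['color']); print(c['R'].tolist(),c['t'], -c['R'].T@c['t'])
E
```

```text
time: 10.4
eef_pos: [0.4464, -0.1789, 0.191]
tcp_rot: [0.743, 0.67, -0.0, -0.001]
contact_force: [0.8, 0.2, -0.6]
opening: 0.998
finger_force: 0.0
time: 11.23
eef_pos: [0.4478, -0.1783, 0.1637]
tcp_rot: [0.743, 0.67, 0.0, 0.0]
contact_force: [-0.1, -0.9, -0.2]
opening: 1.001
finger_force: 0.0
t=11.2 pos=[ 0.4478 -0.1783  0.1637] yaw=-5.9 tilt=0.03 j6=-28 F=[-0.1 -0.9 -0.2] open=1.00 ff=0.0
  first rz -0.0; then x 0.5 y 1.1 z 3.7
[[0.994783701740688, -0.10200415645507711, 0.0007340415407617476], [-0.097184909954173, -0.9455491966699054, 0.3106313087151663], [-0.03099161222483758, -0.30908230092126887, -0.9505301948012599]] [-0.46485312 -0.14467505  0.27508889] [ 0.45689353 -0.09918922  0.30676211]
```

View pics/w4.png

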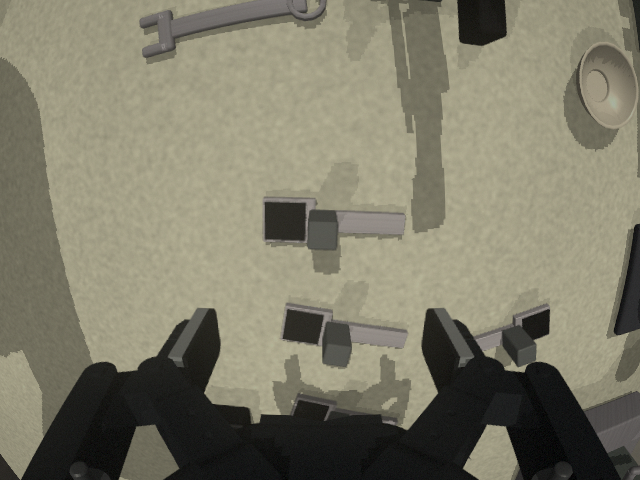

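The picture shows C's pad at (286,222), block at (323,230) and tail out to (405,225); B, A and D are lower down. I'll measure pads by the black contour on the z = 9 mm plane.

```bash
cat >> h.py <<'E'
import cv2
def pads(c):
    im=c['color']; v=im.max(2)
    m=((v<60)*255).astype(np.uint8)
    cs,_=cv2.findContours(m,cv2.RETR_EXTERNAL,cv2.CHAIN_APPROX_NONE)
    for k in cs:
        a=cv2.contourArea(k)
        if not 300<a<4000: continue
        w=np.array([wplane(c,p[0],.0095)[:2] for p in k],np.float32)*1000
        (cx,cy),(ww,hh),an=cv2.minAreaRect(w)
        if not(26<ww<44 and 26<hh<44): continue
        an=(an+45)%90-45
        # tail direction: brighter-plate side, or simply +/- along long symmetry
        print(f"pad px {k.mean((0,1)).round(0)} centre {cx:.1f} {cy:.1f} size {ww:.1f}x{hh:.1f} ang {an:.1f} area {a:.0f}")
        for s in (1,-1):
            for off in (30,31,32):
                if off==31: print("   block if tail",s,(np.array([cx,cy])+s*off*np.array([np.cos(np.radians(an)),np.sin(np.radians(an))])).round(1))
E
python3 - <<'E'
from h import *
c=dict(K=WK,color=cv2.imread('pics/w4.png'),R=[[0.994783701740688,-0.10200415645507711,0.0007340415407617476],[-0.097184909954173,-0.9455491966699054,0.3106313087151663],[-0.03099161222483758,-0.30908230092126887,-0.9505301948012599]],t=[-0.46485312,-0.14467505,0.27508889])
pads(c)
print("tail end",wplane(c,(405,225),.008),"block top", wplane(c,(323,220),.048),"head end",wplane(c,(263,221),.008))
E
```

```text
pad px [302. 326.] centre 422.0 -277.2 size 32.6x33.4 ang -16.0 area 976
   block if tail 1 [ 451.8 -285.7]
   block if tail -1 [ 392.2 -268.6]
pad px [284. 220.] centre 419.2 -175.1 size 31.6x33.0 ang -8.0 area 1385
   block if tail 1 [ 449.9 -179.4]
   block if tail -1 [ 388.5 -170.8]
tail end [ 0.5199176  -0.18914315  0.008     ] block top [ 0.4518299  -0.16742923  0.048     ] head end [ 0.40096294 -0.17355563  0.008     ]
```

```bash

python3 -m creep '[{"x":-1,"y":2.6,"z":20,"rx":0,"ry":0,"rz":1.6,"grip":1},{"x":0,"y":0,"z":20,"rx":0,"ry":0,"rz":0,"grip":1},{"x":0,"y":0,"z":20,"rx":0,"ry":0,"rz":0,"grip":1},{"x":0,"y":0,"z":20,"rx":0,"ry":0,"rz":0,"grip":1},{"x":0,"y":0,"z":20,"rx":0,"ry":0,"rz":0,"grip":1},{"x":0,"y":0,"z":20,"rx":0,"ry":0,"rz":0,"grip":1},{"x":0,"y":0,"z":15,"rx":0,"ry":0,"rz":0,"grip":1},{"x":0,"y":0,"z":10,"rx":0,"ry":0,"rz":0,"grip":1},{"x":0,"y":0,"z":5,"rx":0,"ry":0,"rz":0,"grip":1},{"x":0,"y":0,"z":0,"rx":0,"ry":0,"rz":0,"grip":1}]'
python3 -m creep '[{"x":0,"y":0,"z":0,"rx":0,"ry":0,"rz":0,"grip":0},{"x":0,"y":0,"z":0,"rx":0,"ry":0,"rz":0,"grip":0},{"x":0,"y":0,"z":0,"rx":0,"ry":0,"rz":0,"grip":0},{"x":0,"y":0,"z":0,"rx":0,"ry":0,"rz":0,"grip":0},{"x":0,"y":0,"z":0,"rx":0,"ry":0,"rz":0,"grip":0},{"x":0,"y":0,"z":0,"rx":0,"ry":0,"rz":0,"grip":0},{"x":0,"y":0,"z":0,"rx":0,"ry":0,"rz":0,"grip":0},{"x":0,"y":0,"z":0,"rx":0,"ry":0,"rz":0,"grip":0},{"x":0,"y":0,"z":0,"rx":0,"ry":0,"rz":0,"grip":0},{"x":0,"y":0,"z":0,"rx":0,"ry":0,"rz":0,"grip":0}]' 60
python3 -m creep '[{"x":0,"y":0,"z":-10,"rx":0,"ry":0,"rz":0,"grip":0},{"x":0,"y":0,"z":-20,"rx":0,"ry":0,"rz":0,"grip":0},{"x":0,"y":0,"z":-30,"rx":0,"ry":0,"rz":0,"grip":0},{"x":0,"y":0,"z":-30,"rx":0,"ry":0,"rz":0,"grip":0},{"x":0,"y":0,"z":-30,"rx":0,"ry":0,"rz":0,"grip":0},{"x":0,"y":0,"z":-30,"rx":0,"ry":0,"rz":0,"grip":0},{"x":0,"y":0,"z":-30,"rx":0,"ry":0,"rz":0,"grip":0},{"x":0,"y":0,"z":-30,"rx":0,"ry":0,"rz":0,"grip":0},{"x":0,"y":0,"z":-30,"rx":0,"ry":0,"rz":0,"grip":0},{"x":0,"y":0,"z":-30,"rx":0,"ry":0,"rz":0,"grip":0}]'
python3 - <<'E'
from h import *
to(.5567,.3373,.30,-4.9)
E
```

```text
time: 12.12
eef_pos: [0.4496, -0.1793, 0.0124]
tcp_rot: [0.752, 0.659, -0.0, -0.001]
contact_force: [-0.1, 0.2, 0.6]
opening: 1.0
finger_force: 0.0
time: 12.95
eef_pos: [0.4508, -0.1801, 0.014]
tcp_rot: [0.752, 0.659, 0.0, 0.001]
contact_force: [0.8, -0.0, 5.2]
opening: 0.251
finger_force: 59.9
time: 13.78
eef_pos: [0.4492, -0.179, 0.2842]
tcp_rot: [0.752, 0.659, -0.0, -0.001]
contact_force: [1.5, -0.6, -1.1]
opening: 0.246
finger_force: 59.0
t=13.8 pos=[ 0.4492 -0.179   0.2842] yaw=-7.5 tilt=0.09 j6=-26 F=[ 1.5 -0.6 -1.1] open=0.25 ff=59.0
  first rz -2.6; then x 523.6 y 63.0 z -15.8
```

```bash
sed -i 's/def pads(c):/def pads(c,z=.0095):/; s/,\.0095)\[:2\]/,z)[:2]/' h.py
python3 -m creep '[{"x":0,"y":0,"z":-23,"rx":0,"ry":0,"rz":-2.6,"grip":0},{"x":0,"y":0,"z":-23,"rx":0,"ry":0,"rz":0,"grip":0},{"x":20,"y":3,"z":0,"rx":0,"ry":0,"rz":0,"grip":0},{"x":36,"y":4,"z":0,"rx":0,"ry":0,"rz":0,"grip":0},{"x":36,"y":4,"z":0,"rx":0,"ry":0,"rz":0,"grip":0},{"x":36,"y":4,"z":0,"rx":0,"ry":0,"rz":0,"grip":0},{"x":36,"y":4,"z":0,"rx":0,"ry":0,"rz":0,"grip":0},{"x":36,"y":4,"z":0,"rx":0,"ry":0,"rz":0,"grip":0},{"x":36,"y":4,"z":0,"rx":0,"ry":0,"rz":0,"grip":0},{"x":36,"y":4,"z":0,"rx":0,"ry":0,"rz":0,"grip":0}]'
python3 -m creep '[{"x":36,"y":4,"z":0,"rx":0,"ry":0,"rz":0,"grip":0},{"x":36,"y":4,"z":0,"rx":0,"ry":0,"rz":0,"grip":0},{"x":36,"y":4,"z":0,"rx":0,"ry":0,"rz":0,"grip":0},{"x":36,"y":4,"z":20,"rx":0,"ry":0,"rz":0,"grip":0},{"x":36,"y":4,"z":20,"rx":0,"ry":0,"rz":0,"grip":0},{"x":36,"y":4,"z":20,"rx":0,"ry":0,"rz":0,"grip":0},{"x":36,"y":4,"z":30,"rx":0,"ry":0,"rz":0,"grip":0},{"x":0,"y":4,"z":30,"rx":0,"ry":0,"rz":0,"grip":0},{"x":0,"y":0,"z":30,"rx":0,"ry":0,"rz":0,"grip":0},{"x":0,"y":0,"z":0,"rx":0,"ry":0,"rz":0,"grip":0}]'
python3 - <<'E'
from h import *
to(.5567,.3373,.119,-4.9)
c=cam('wrist'); cv2.imwrite('pics/w5.png',c['color']); pads(c,c_z:=ctrl.get_state()['eef_pos'][2]-.004)
im=c['color']; cv2.imwrite('pics/w5b.png',im)
E
```

```text
time: 14.62
eef_pos: [0.5036, 0.0906, 0.3287]
tcp_rot: [0.737, 0.676, -0.001, -0.001]
contact_force: [0.6, -0.2, -0.9]
opening: 0.251
finger_force: 59.1
time: 15.45
eef_pos: [0.552, 0.3317, 0.1734]
tcp_rot: [0.736, 0.676, -0.008, -0.003]
contact_force: [-1.6, -0.3, -2.7]
opening: 0.248
finger_force: 59.0
t=15.4 pos=[0.552  0.3317 0.1734] yaw=-4.9 tilt=0.96 j6=27 F=[-1.6 -0.3 -2.7] open=0.25 ff=59.0
  first rz 0.0; then x 6.0 y 4.2 z 54.4
```

View pics/w5.png

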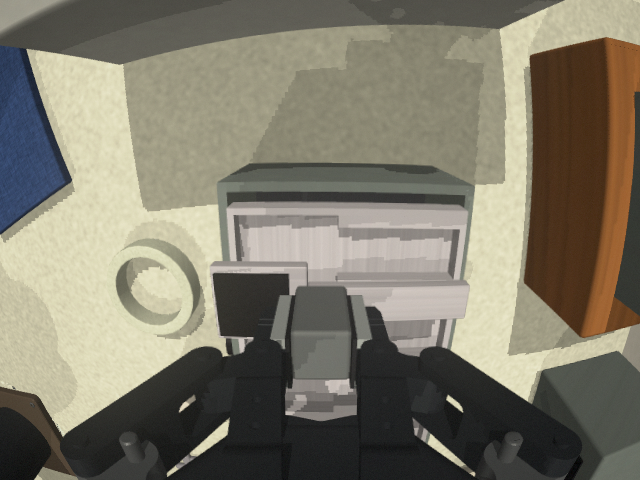

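The holder hangs level in the grip, head left (pad (250,305)), with slot4 visible behind it (wide half left, far edge at row 215). I'll settle and measure the head's far edge and the slot edge.

```bash

python3 -m creep '[{"x":1,"y":1,"z":0,"rx":0,"ry":0,"rz":0,"grip":0},{"x":0,"y":0,"z":0,"rx":0,"ry":0,"rz":0,"grip":0},{"x":0,"y":0,"z":0,"rx":0,"ry":0,"rz":0,"grip":0},{"x":0,"y":0,"z":0,"rx":0,"ry":0,"rz":0,"grip":0},{"x":0,"y":0,"z":0,"rx":0,"ry":0,"rz":0,"grip":0},{"x":0,"y":0,"z":0,"rx":0,"ry":0,"rz":0,"grip":0},{"x":0,"y":0,"z":0,"rx":0,"ry":0,"rz":0,"grip":0},{"x":0,"y":0,"z":0,"rx":0,"ry":0,"rz":0,"grip":0},{"x":0,"y":0,"z":0,"rx":0,"ry":0,"rz":0,"grip":0},{"x":0,"y":0,"z":0,"rx":0,"ry":0,"rz":0,"grip":0}]'
python3 - <<'E'
from h import *
to(.5567,.3373,.119,-4.9)
c=cam('wrist'); cv2.imwrite('pics/w6.png',c['color']); g=c['color'].astype(int).sum(2)//3; print(c['R'].tolist(),c['t'].tolist())
for x in (250,290,400,440): print(x,list(enumerate(g[190:345,x]))[::2] if 0 else ' '.join(map(str,g[190:345,x])))
for y in (225,240,300): print(y,' '.join(map(str,g[y,195:245])),'|',' '.join(map(str,g[y,440:485])))
E
```

```text
time: 16.33
eef_pos: [0.5581, 0.3338, 0.1826]
tcp_rot: [0.737, 0.676, -0.0, -0.0]
contact_force: [-0.6, 0.1, -0.9]
opening: 0.243
finger_force: 59.0
t=16.3 pos=[0.5581 0.3338 0.1826] yaw=-4.9 tilt=0.01 j6=27 F=[-0.6  0.1 -0.9] open=0.24 ff=59.0
  first rz -0.0; then x 3.3 y -1.7 z 63.6
[[0.9963879592236482, -0.08491780513485851, 3.2942574625397345e-05], [-0.08073180774297489, -0.9471508780339377, 0.31046350744989887], [-0.026332678038634053, -0.3093447601150216, -0.9505852983592241]] [-0.5287851866060796, 0.33579753613591573, 0.4523428091230974]
250 115 116 113 116 88 58 56 58 53 58 58 58 57 58 116 143 147 146 147 161 185 197 197 198 196 195 179 142 140 141 139 140 141 140 140 142 139 140 153 196 196 197 194 196 195 197 197 197 197 197 199 199 198 198 198 201 199 201 202 202 201 202 202 201 204 203 203 204 205 207 206 169 145 146 148 150 170 202 205 200 199 200 182 105 52 53 49 50 51 50 51 51 52 51 49 49 50 53 49 50 48 50 50 50 47 49 49 46 48 47 46 48 49 45 48 49 46 47 44 48 45 49 47 46 44 45 47 44 43 46 46 45 44 45 46 45 45 47 44 45 42 43 42 42 44 43 38 133 179 156 143 119 67 41 41

[... 2211 characters left out ...]
 223 224 225 222 220 217 214 213 213 194 152 130 131 131 132 128 132 170 202 203 203 204 202 179 110 91 90 92 100 133 174 171 172 172 172 176 196 201 203 203 202 | 103 121 169 199 197 199 198 191 160 126 128 128 137 174 194 190 187 200 208 214 214 216 217 216 213 209 205 205 204 207 210 214 217 218 220 219 220 217 215 211 211 213 213 214 215
300 153 151 154 156 175 204 211 211 208 204 205 204 208 210 213 211 211 210 198 203 136 64 52 54 53 53 54 53 53 54 52 52 50 51 50 50 49 48 51 50 48 51 47 50 48 50 51 47 46 48 | 198 198 199 196 198 197 198 198 200 197 199 200 198 199 198 198 200 199 198 199 199 198 196 197 199 198 192 196 211 211 210 209 209 211 216 219 220 217 213 210 210 213 215 221 221
```

```bash
python3 - <<'E'
from h import *
c=dict(K=WK,R=[[0.9963879592236482,-0.08491780513485851,3.2942574625397345e-05],[-0.08073180774297489,-0.9471508780339377,0.31046350744989887],[-0.026332678038634053,-0.3093447601150216,-0.9505852983592241]],t=[-0.5287851866060796,0.33579753613591573,0.4523428091230974])
for n,p,z in [("pad far",(250,273.5),.178),("pad near",(250,336.5),.178),("pad left",(215.3,300),.178),("head end",(199.5,300),.1775),("tail end",(467,300),.1765),
 ("wide far",(250,216.8),.117),("wide far290",(290,216.5),.117),("narrow far400",(400,228.5),.117),("narrow far440",(440,229),.117),("left",(227.7,240),.117),("right",(448,240),.117)]: print(n,wplane(c,p,z).round(4))
E
```

```text
pad far [0.5298 0.3529 0.178 ]
pad near [0.5244 0.3206 0.178 ]
pad left [0.5114 0.3409 0.178 ]
head end [0.5034 0.3411 0.1775]
tail end [0.6287 0.3293 0.1765]
wide far [0.5202 0.3637 0.117 ]
wide far290 [0.5437 0.3618 0.117 ]
narrow far400 [0.6078 0.3491 0.117 ]
narrow far440 [0.6328 0.3468 0.117 ]
left [0.5044 0.3507 0.117 ]
right [0.6382 0.3394 0.117 ]
```

```bash

python3 -m creep '[{"x":3.5,"y":-0.4,"z":8,"rx":0,"ry":0,"rz":0,"grip":0},{"x":0,"y":0,"z":8,"rx":0,"ry":0,"rz":0,"grip":0},{"x":0,"y":0,"z":8,"rx":0,"ry":0,"rz":0,"grip":0},{"x":0,"y":0,"z":8,"rx":0,"ry":0,"rz":0,"grip":0},{"x":0,"y":0,"z":8,"rx":0,"ry":0,"rz":0,"grip":0},{"x":0,"y":0,"z":8,"rx":0,"ry":0,"rz":0,"grip":0},{"x":0,"y":0,"z":6,"rx":0,"ry":0,"rz":0,"grip":0},{"x":0,"y":0,"z":5,"rx":0,"ry":0,"rz":0,"grip":0},{"x":0,"y":0,"z":3,"rx":0,"ry":0,"rz":0,"grip":0},{"x":0,"y":0,"z":0,"rx":0,"ry":0,"rz":0,"grip":0}]'
python3 - <<'E'
from h import *
to(.558,.3373,.119,-4.9)
E
```

```text
time: 17.22
eef_pos: [0.5577, 0.3372, 0.1198]
tcp_rot: [0.737, 0.676, -0.001, -0.0]
contact_force: [-0.9, 0.3, -2.0]
opening: 0.251
finger_force: 59.0
t=17.2 pos=[0.5577 0.3372 0.1198] yaw=-4.9 tilt=0.08 j6=27 F=[-0.9  0.3 -2. ] open=0.25 ff=59.0
  first rz -0.0; then x 0.1 y 0.3 z 0.8
```

```bash

python3 -m creep '[{"x":0,"y":0,"z":0,"rx":0,"ry":0,"rz":0,"grip":0.7},{"x":0,"y":0,"z":0,"rx":0,"ry":0,"rz":0,"grip":0.7},{"x":0,"y":0,"z":0,"rx":0,"ry":0,"rz":0,"grip":0.7},{"x":0,"y":0,"z":0,"rx":0,"ry":0,"rz":0,"grip":0.7},{"x":0,"y":0,"z":0,"rx":0,"ry":0,"rz":0,"grip":0.7},{"x":0,"y":0,"z":-20,"rx":0,"ry":0,"rz":0,"grip":0.7},{"x":0,"y":0,"z":-30,"rx":0,"ry":0,"rz":0,"grip":0.7},{"x":0,"y":0,"z":-30,"rx":0,"ry":0,"rz":0,"grip":1},{"x":0,"y":0,"z":-30,"rx":0,"ry":0,"rz":0,"grip":1},{"x":-5,"y":-3,"z":-30,"rx":0,"ry":0,"rz":0,"grip":1}]'
python3 - <<'E'
from h import *
c=cam('wrist'); cv2.imwrite('pics/w7.png',c['color']); pads(c,.1145)
E
python3 -m creep '[{"x":-30,"y":-3,"z":-30,"rx":0,"ry":0,"rz":0,"grip":1},{"x":-37,"y":-3,"z":-30,"rx":0,"ry":0,"rz":0,"grip":1},{"x":-37,"y":-3,"z":-5,"rx":0,"ry":0,"rz":0,"grip":1},{"x":-37,"y":-3,"z":0,"rx":0,"ry":0,"rz":0,"grip":1},{"x":-37,"y":-3,"z":0,"rx":0,"ry":0,"rz":0,"grip":1},{"x":-37,"y":-3,"z":0,"rx":0,"ry":0,"rz":0,"grip":1},{"x":-37,"y":-3,"z":0,"rx":0,"ry":0,"rz":0,"grip":1},{"x":-37,"y":-3,"z":0,"rx":0,"ry":0,"rz":0,"grip":1},{"x":-37,"y":-3,"z":0,"rx":0,"ry":0,"rz":0,"grip":1},{"x":-37,"y":-3,"z":0,"rx":0,"ry":0,"rz":0,"grip":1}]'
python3 -m creep '[{"x":-37,"y":-3,"z":0,"rx":0,"ry":0,"rz":0,"grip":1},{"x":-37,"y":-3,"z":0,"rx":0,"ry":0,"rz":0,"grip":1},{"x":-37,"y":-3,"z":0,"rx":0,"ry":0,"rz":0,"grip":1},{"x":-37,"y":-3,"z":28,"rx":0,"ry":0,"rz":0,"grip":1},{"x":-37,"y":-3,"z":28,"rx":0,"ry":0,"rz":0,"grip":1},{"x":-37,"y":-3,"z":28,"rx":0,"ry":0,"rz":0,"grip":1},{"x":-37,"y":-3,"z":28,"rx":0,"ry":0,"rz":0,"grip":1},{"x":0,"y":0,"z":28,"rx":0,"ry":0,"rz":5,"grip":1},{"x":0,"y":0,"z":28,"rx":0,"ry":0,"rz":5,"grip":1},{"x":0,"y":0,"z":0,"rx":0,"ry":0,"rz":0,"grip":1}]'
python3 - <<'E'
from h import *
to(.452,-.2855,.163,-15)
E
```

```text
time: 18.05
eef_pos: [0.5548, 0.333, 0.2624]
tcp_rot: [0.737, 0.676, 0.0, 0.0]
contact_force: [0.5, 0.3, -0.1]
opening: 0.998
finger_force: 0.0
pad px [285. 217.] centre 527.7 340.5 size 30.3x32.4 ang -5.3 area 1410
   block if tail 1 [558.6 337.7]
   block if tail -1 [496.8 343.4]
time: 18.93
eef_pos: [0.4938, -0.0227, 0.3214]
tcp_rot: [0.737, 0.676, 0.0, 0.0]
contact_force: [1.6, -0.2, 0.8]
opening: 0.998
finger_force: 0.0
time: 19.77
eef_pos: [0.4503, -0.2602, 0.1583]
tcp_rot: [0.794, 0.608, -0.001, -0.006]
contact_force: [-0.8, -0.1, -1.9]
opening: 0.995
finger_force: 0.0
t=19.8 pos=[ 0.4503 -0.2602  0.1583] yaw=-15.1 tilt=0.70 j6=-26 F=[-0.8 -0.1 -1.9] open=1.00 ff=0.0
  first rz -0.1; then x -24.0 y 8.2 z -4.7
```

```bash

python3 -m creep '[{"x":-6,"y":3,"z":0,"rx":0,"ry":0,"rz":0,"grip":1},{"x":-6,"y":2,"z":0,"rx":0,"ry":0,"rz":0,"grip":1},{"x":-6,"y":2,"z":0,"rx":0,"ry":0,"rz":0,"grip":1},{"x":0,"y":0,"z":0,"rx":0,"ry":0,"rz":0,"grip":1},{"x":0,"y":0,"z":0,"rx":0,"ry":0,"rz":0,"grip":1},{"x":0,"y":0,"z":0,"rx":0,"ry":0,"rz":0,"grip":1},{"x":0,"y":0,"z":0,"rx":0,"ry":0,"rz":0,"grip":1},{"x":0,"y":0,"z":0,"rx":0,"ry":0,"rz":0,"grip":1},{"x":0,"y":0,"z":0,"rx":0,"ry":0,"rz":0,"grip":1},{"x":0,"y":0,"z":0,"rx":0,"ry":0,"rz":0,"grip":1}]'
python3 - <<'E'
from h import *
c=cam('wrist'); cv2.imwrite('pics/w8.png',c['color']); pads(c)
to(.452,-.2855,.013,-15)
E
```

```text
time: 20.6
eef_pos: [0.456, -0.2812, 0.1649]
tcp_rot: [0.793, 0.609, 0.0, -0.0]
contact_force: [0.5, 0.8, -0.1]
opening: 0.998
finger_force: 0.0
pad px [307. 338.] centre 415.3 -389.7 size 32.5x33.0 ang -21.4 area 920
   block if tail 1 [ 444.2 -401. ]
   block if tail -1 [ 386.5 -378.4]
pad px [279. 227.] centre 421.7 -277.5 size 31.4x32.9 ang -15.3 area 1354
   block if tail 1 [ 451.6 -285.7]
   block if tail -1 [ 391.8 -269.3]
pad px [546. 197.] centre 664.6 -313.8 size 35.0x32.6 ang 9.9 area 692
   block if tail 1 [ 695.1 -308.5]
   block if tail -1 [ 634.  -319.1]
t=20.6 pos=[ 0.456  -0.2812  0.1649] yaw=-14.9 tilt=0.01 j6=-28 F=[-0.2  0.4  0.2] open=1.00 ff=0.0
  first rz 0.1; then x -5.2 y -2.8 z 151.9
```

```bash

python3 -m creep '[{"x":-5.4,"y":-2.8,"z":20,"rx":0,"ry":0,"rz":0.3,"grip":1},{"x":0,"y":0,"z":20,"rx":0,"ry":0,"rz":0,"grip":1},{"x":0,"y":0,"z":20,"rx":0,"ry":0,"rz":0,"grip":1},{"x":0,"y":0,"z":20,"rx":0,"ry":0,"rz":0,"grip":1},{"x":0,"y":0,"z":20,"rx":0,"ry":0,"rz":0,"grip":1},{"x":0,"y":0,"z":20,"rx":0,"ry":0,"rz":0,"grip":1},{"x":0,"y":0,"z":15,"rx":0,"ry":0,"rz":0,"grip":1},{"x":0,"y":0,"z":10,"rx":0,"ry":0,"rz":0,"grip":1},{"x":0,"y":0,"z":6,"rx":0,"ry":0,"rz":0,"grip":1},{"x":0,"y":0,"z":0,"rx":0,"ry":0,"rz":0,"grip":1}]'
python3 -m creep '[{"x":0,"y":0,"z":0,"rx":0,"ry":0,"rz":0,"grip":0},{"x":0,"y":0,"z":0,"rx":0,"ry":0,"rz":0,"grip":0},{"x":0,"y":0,"z":0,"rx":0,"ry":0,"rz":0,"grip":0},{"x":0,"y":0,"z":0,"rx":0,"ry":0,"rz":0,"grip":0},{"x":0,"y":0,"z":0,"rx":0,"ry":0,"rz":0,"grip":0},{"x":0,"y":0,"z":0,"rx":0,"ry":0,"rz":0,"grip":0},{"x":0,"y":0,"z":0,"rx":0,"ry":0,"rz":0,"grip":0},{"x":0,"y":0,"z":0,"rx":0,"ry":0,"rz":0,"grip":0},{"x":0,"y":0,"z":0,"rx":0,"ry":0,"rz":0,"grip":0},{"x":0,"y":0,"z":0,"rx":0,"ry":0,"rz":0,"grip":0}]' 60
python3 -m creep '[{"x":0,"y":0,"z":-10,"rx":0,"ry":0,"rz":0,"grip":0},{"x":0,"y":0,"z":-20,"rx":0,"ry":0,"rz":0,"grip":0},{"x":0,"y":0,"z":-35,"rx":0,"ry":0,"rz":0,"grip":0},{"x":0,"y":0,"z":-36,"rx":0,"ry":0,"rz":0,"grip":0},{"x":0,"y":0,"z":-36,"rx":0,"ry":0,"rz":0,"grip":0},{"x":0,"y":0,"z":-36,"rx":0,"ry":0,"rz":0,"grip":0},{"x":0,"y":0,"z":-36,"rx":0,"ry":0,"rz":0,"grip":0},{"x":0,"y":0,"z":-36,"rx":0,"ry":0,"rz":0,"grip":0},{"x":0,"y":0,"z":-36,"rx":0,"ry":0,"rz":-5,"grip":0},{"x":0,"y":0,"z":-36,"rx":0,"ry":0,"rz":-5.3,"grip":0}]'
python3 - <<'E'
from h import *
to(.549,.2375,.119,-4.9)
E
```

```text
time: 21.48
eef_pos: [0.4513, -0.2853, 0.0128]
tcp_rot: [0.795, 0.607, -0.0, -0.001]
contact_force: [-0.2, -0.1, -0.2]
opening: 0.998
finger_force: 0.0
time: 22.32
eef_pos: [0.4525, -0.2864, 0.0147]
tcp_rot: [0.795, 0.607, 0.0, 0.001]
contact_force: [0.0, -0.3, 6.4]
opening: 0.249
finger_force: 59.7
time: 23.15
eef_pos: [0.4511, -0.2851, 0.332]
tcp_rot: [0.735, 0.678, -0.0, -0.001]
contact_force: [0.7, -0.6, -0.0]
opening: 0.245
finger_force: 59.0
t=23.1 pos=[ 0.4511 -0.2851  0.332 ] yaw=-4.7 tilt=0.11 j6=-39 F=[ 0.7 -0.6 -0. ] open=0.24 ff=59.0
  first rz 0.2; then x 529.0 y 52.9 z 213.0
```

```bash

python3 -m creep '[{"x":20,"y":3,"z":0,"rx":0,"ry":0,"rz":0.2,"grip":0},{"x":36,"y":3,"z":0,"rx":0,"ry":0,"rz":0,"grip":0},{"x":36,"y":3,"z":0,"rx":0,"ry":0,"rz":0,"grip":0},{"x":36,"y":3,"z":0,"rx":0,"ry":0,"rz":0,"grip":0},{"x":36,"y":3,"z":0,"rx":0,"ry":0,"rz":0,"grip":0},{"x":36,"y":4,"z":0,"rx":0,"ry":0,"rz":0,"grip":0},{"x":36,"y":4,"z":0,"rx":0,"ry":0,"rz":0,"grip":0},{"x":36,"y":4,"z":0,"rx":0,"ry":0,"rz":0,"grip":0},{"x":36,"y":4,"z":0,"rx":0,"ry":0,"rz":0,"grip":0},{"x":36,"y":4,"z":0,"rx":0,"ry":0,"rz":0,"grip":0}]'
python3 -m creep '[{"x":36,"y":4,"z":0,"rx":0,"ry":0,"rz":0,"grip":0},{"x":36,"y":4,"z":0,"rx":0,"ry":0,"rz":0,"grip":0},{"x":36,"y":4,"z":0,"rx":0,"ry":0,"rz":0,"grip":0},{"x":36,"y":4,"z":20,"rx":0,"ry":0,"rz":0,"grip":0},{"x":36,"y":2,"z":30,"rx":0,"ry":0,"rz":0,"grip":0},{"x":5,"y":0,"z":30,"rx":0,"ry":0,"rz":0,"grip":0},{"x":0,"y":0,"z":30,"rx":0,"ry":0,"rz":0,"grip":0},{"x":0,"y":0,"z":30,"rx":0,"ry":0,"rz":0,"grip":0},{"x":0,"y":0,"z":8,"rx":0,"ry":0,"rz":0,"grip":0},{"x":0,"y":0,"z":0,"rx":0,"ry":0,"rz":0,"grip":0}]'
python3 -m creep '[{"x":0,"y":0,"z":0,"rx":0,"ry":0,"rz":0,"grip":0},{"x":0,"y":0,"z":0,"rx":0,"ry":0,"rz":0,"grip":0},{"x":0,"y":0,"z":0,"rx":0,"ry":0,"rz":0,"grip":0},{"x":0,"y":0,"z":0,"rx":0,"ry":0,"rz":0,"grip":0},{"x":0,"y":0,"z":0,"rx":0,"ry":0,"rz":0,"grip":0},{"x":0,"y":0,"z":0,"rx":0,"ry":0,"rz":0,"grip":0},{"x":0,"y":0,"z":0,"rx":0,"ry":0,"rz":0,"grip":0},{"x":0,"y":0,"z":0,"rx":0,"ry":0,"rz":0,"grip":0},{"x":0,"y":0,"z":0,"rx":0,"ry":0,"rz":0,"grip":0},{"x":0,"y":0,"z":0,"rx":0,"ry":0,"rz":0,"grip":0}]'
cat >> h.py <<'E'
def held(c,cols=(230,240,250)):
    "held holder: pad top/bottom rows -> block y offset from TCP; slot wide far edge unknown"
    s=ctrl.get_state(); z=s['eef_pos'][2]-.0045; v=c['color'].max(2)
    for x in cols:
        k=np.nonzero(v[240:350,x]<75)[0]; 
        if len(k)==0: continue
        runs=np.split(k,np.nonzero(np.diff(k)>1)[0]+1); r=max(runs,key=len)
        a,b=wplane(c,(x,240+r[0]-.5),z),wplane(c,(x,240+r[-1]+.5),z)
        print("pad col",x,"rows",240+r[0],240+r[-1],"depth",np.linalg.norm(a-b).round(4),"mid",((a+b)/2).round(4)[:2])
E
python3 - <<'E'
from h import *
to(.549,.2375,.119,-4.9)
c=cam('wrist'); cv2.imwrite('pics/w9.png',c['color']); held(c)
E
```

```text
time: 23.98
eef_pos: [0.5166, 0.0555, 0.3303]
tcp_rot: [0.738, 0.675, -0.001, -0.001]
contact_force: [0.6, 0.2, -0.7]
opening: 0.25
finger_force: 59.1
time: 24.82
eef_pos: [0.5486, 0.2317, 0.1821]
tcp_rot: [0.738, 0.675, -0.004, -0.002]
contact_force: [0.9, -0.6, -1.1]
opening: 0.254
finger_force: 59.0
time: 25.65
eef_pos: [0.5513, 0.2323, 0.1862]
tcp_rot: [0.738, 0.675, -0.0, -0.0]
contact_force: [-0.3, -0.3, -0.4]
opening: 0.247
finger_force: 59.0
t=25.6 pos=[0.5513 0.2323 0.1862] yaw=-5.1 tilt=0.01 j6=18 F=[-0.3 -0.3 -0.4] open=0.25 ff=59.0
  first rz -0.2; then x 5.0 y -2.7 z 67.2
pad col 230 rows 274 335 depth 0.0325 mid [0.5109 0.2362]
pad col 240 rows 274 336 depth 0.0329 mid [0.5156 0.2356]
pad col 250 rows 274 336 depth 0.0327 mid [0.5203 0.2353]
```

```bash

python3 -m creep '[{"x":5,"y":-2.4,"z":8,"rx":0,"ry":0,"rz":-0.2,"grip":0},{"x":0,"y":0,"z":8,"rx":0,"ry":0,"rz":0,"grip":0},{"x":0,"y":0,"z":8,"rx":0,"ry":0,"rz":0,"grip":0},{"x":0,"y":0,"z":8,"rx":0,"ry":0,"rz":0,"grip":0},{"x":0,"y":0,"z":8,"rx":0,"ry":0,"rz":0,"grip":0},{"x":0,"y":0,"z":8,"rx":0,"ry":0,"rz":0,"grip":0},{"x":0,"y":0,"z":8,"rx":0,"ry":0,"rz":0,"grip":0},{"x":0,"y":0,"z":6,"rx":0,"ry":0,"rz":0,"grip":0},{"x":0,"y":0,"z":4,"rx":0,"ry":0,"rz":0,"grip":0},{"x":0,"y":0,"z":0,"rx":0,"ry":0,"rz":0,"grip":0}]'
python3 -m creep '[{"x":0,"y":0,"z":0,"rx":0,"ry":0,"rz":0,"grip":0.7},{"x":0,"y":0,"z":0,"rx":0,"ry":0,"rz":0,"grip":0.7},{"x":0,"y":0,"z":0,"rx":0,"ry":0,"rz":0,"grip":0.7},{"x":0,"y":0,"z":0,"rx":0,"ry":0,"rz":0,"grip":0.7},{"x":0,"y":0,"z":0,"rx":0,"ry":0,"rz":0,"grip":0.7},{"x":0,"y":0,"z":-20,"rx":0,"ry":0,"rz":0,"grip":0.7},{"x":0,"y":0,"z":-30,"rx":0,"ry":0,"rz":0,"grip":0.7},{"x":0,"y":0,"z":-30,"rx":0,"ry":0,"rz":0,"grip":1},{"x":0,"y":0,"z":-30,"rx":0,"ry":0,"rz":0,"grip":1},{"x":0,"y":0,"z":-30,"rx":0,"ry":0,"rz":0,"grip":1}]'
python3 - <<'E'
from h import *
c=cam('wrist'); cv2.imwrite('pics/w10.png',c['color']); pads(c,.1145)
to(.444,-.401,.163,-21.4)
E
```

```text
time: 26.53
eef_pos: [0.5494, 0.2375, 0.1201]
tcp_rot: [0.737, 0.676, -0.0, -0.0]
contact_force: [-0.8, -0.1, -1.1]
opening: 0.25
finger_force: 59.0
time: 27.37
eef_pos: [0.5492, 0.2374, 0.2618]
tcp_rot: [0.737, 0.676, 0.0, 0.0]
contact_force: [1.2, -0.4, -0.0]
opening: 1.004
finger_force: 0.0
pad px [283. 223.] centre 519.7 240.2 size 30.5x32.9 ang -5.3 area 1405
   block if tail 1 [550.6 237.3]
   block if tail -1 [488.8 243. ]
pad px [280.  98.] centre 528.0 340.4 size 31.2x33.3 ang -4.7 area 1608
   block if tail 1 [558.9 337.8]
   block if tail -1 [497.1 342.9]
t=27.4 pos=[0.5523 0.2383 0.27  ] yaw=-4.9 tilt=0.72 j6=19 F=[2.  1.1 4.8] open=1.00 ff=0.0
  first rz 16.5; then x -634.7 y 132.4 z 107.0
```

```bash

python3 -m creep '[{"x":-10,"y":-3,"z":-35,"rx":0,"ry":0,"rz":0,"grip":1},{"x":-37,"y":-3,"z":-25,"rx":0,"ry":0,"rz":0,"grip":1},{"x":-37,"y":-3,"z":0,"rx":0,"ry":0,"rz":0,"grip":1},{"x":-37,"y":-3,"z":0,"rx":0,"ry":0,"rz":0,"grip":1},{"x":-37,"y":-3,"z":0,"rx":0,"ry":0,"rz":0,"grip":1},{"x":-37,"y":-3,"z":0,"rx":0,"ry":0,"rz":0,"grip":1},{"x":-37,"y":-3,"z":0,"rx":0,"ry":0,"rz":0,"grip":1},{"x":-37,"y":-3,"z":0,"rx":0,"ry":0,"rz":0,"grip":1},{"x":-37,"y":-3,"z":0,"rx":0,"ry":0,"rz":0,"grip":1},{"x":-37,"y":-3,"z":0,"rx":0,"ry":0,"rz":0,"grip":1}]'
python3 -m creep '[{"x":-37,"y":-3,"z":0,"rx":0,"ry":0,"rz":0,"grip":1},{"x":-37,"y":-3,"z":0,"rx":0,"ry":0,"rz":0,"grip":1},{"x":-37,"y":-3,"z":0,"rx":0,"ry":0,"rz":0,"grip":1},{"x":-37,"y":-3,"z":28,"rx":0,"ry":0,"rz":0,"grip":1},{"x":-37,"y":-3,"z":28,"rx":0,"ry":0,"rz":0,"grip":1},{"x":-37,"y":-3,"z":28,"rx":0,"ry":0,"rz":0,"grip":1},{"x":-37,"y":-3,"z":28,"rx":0,"ry":0,"rz":0,"grip":1},{"x":0,"y":0,"z":28,"rx":0,"ry":0,"rz":5.5,"grip":1},{"x":0,"y":0,"z":28,"rx":0,"ry":0,"rz":5.5,"grip":1},{"x":0,"y":0,"z":0,"rx":0,"ry":0,"rz":5.5,"grip":1}]'
python3 -m creep '[{"x":0,"y":0,"z":0,"rx":0,"ry":0,"rz":0,"grip":1},{"x":0,"y":0,"z":0,"rx":0,"ry":0,"rz":0,"grip":1},{"x":0,"y":0,"z":0,"rx":0,"ry":0,"rz":0,"grip":1},{"x":0,"y":0,"z":0,"rx":0,"ry":0,"rz":0,"grip":1},{"x":0,"y":0,"z":0,"rx":0,"ry":0,"rz":0,"grip":1},{"x":0,"y":0,"z":0,"rx":0,"ry":0,"rz":0,"grip":1},{"x":0,"y":0,"z":0,"rx":0,"ry":0,"rz":0,"grip":1},{"x":0,"y":0,"z":0,"rx":0,"ry":0,"rz":0,"grip":1},{"x":0,"y":0,"z":0,"rx":0,"ry":0,"rz":0,"grip":1},{"x":0,"y":0,"z":0,"rx":0,"ry":0,"rz":0,"grip":1}]'
python3 - <<'E'
from h import *
c=cam('wrist'); cv2.imwrite('pics/w11.png',c['color']); pads(c)
to(.444,-.401,.013,-21.4)
E
```

```text
time: 28.25
eef_pos: [0.4898, -0.1007, 0.3187]
tcp_rot: [0.737, 0.676, 0.0, 0.0]
contact_force: [0.4, 0.6, 0.2]
opening: 0.999
finger_force: 0.0
time: 29.08
eef_pos: [0.4465, -0.338, 0.1549]
tcp_rot: [0.828, 0.561, -0.001, -0.006]
contact_force: [-0.4, 0.7, -1.2]
opening: 0.998
finger_force: 0.0
time: 29.92
eef_pos: [0.4499, -0.3401, 0.1622]
tcp_rot: [0.826, 0.563, 0.0, 0.0]
contact_force: [1.4, -0.3, -0.4]
opening: 1.001
finger_force: 0.0
pad px [303. 286.] centre 415.1 -390.1 size 31.1x33.0 ang -21.3 area 1138
   block if tail 1 [ 444.  -401.3]
   block if tail -1 [ 386.2 -378.8]
pad px [538. 107.] centre 664.6 -313.6 size 34.4x32.2 ang 10.4 area 653
   block if tail 1 [ 695.1 -308. ]
   block if tail -1 [ 634.1 -319.2]
t=30.0 pos=[ 0.4499 -0.3401  0.1622] yaw=-21.4 tilt=0.01 j6=-26 F=[0.6 0.6 0.1] open=1.00 ff=0.0
  first rz -0.0; then x -58.8 y 16.7 z 149.2
```

```bash

python3 -m creep '[{"x":-30,"y":9,"z":0,"rx":0,"ry":0,"rz":0,"grip":1},{"x":-29,"y":7.8,"z":20,"rx":0,"ry":0,"rz":0,"grip":1},{"x":0,"y":0,"z":20,"rx":0,"ry":0,"rz":0,"grip":1},{"x":0,"y":0,"z":20,"rx":0,"ry":0,"rz":0,"grip":1},{"x":0,"y":0,"z":20,"rx":0,"ry":0,"rz":0,"grip":1},{"x":0,"y":0,"z":20,"rx":0,"ry":0,"rz":0,"grip":1},{"x":0,"y":0,"z":20,"rx":0,"ry":0,"rz":0,"grip":1},{"x":0,"y":0,"z":15,"rx":0,"ry":0,"rz":0,"grip":1},{"x":0,"y":0,"z":8,"rx":0,"ry":0,"rz":0,"grip":1},{"x":0,"y":0,"z":5,"rx":0,"ry":0,"rz":0,"grip":1}]'
python3 -m creep '[{"x":0,"y":0,"z":0,"rx":0,"ry":0,"rz":0,"grip":1},{"x":0,"y":0,"z":0,"rx":0,"ry":0,"rz":0,"grip":0},{"x":0,"y":0,"z":0,"rx":0,"ry":0,"rz":0,"grip":0},{"x":0,"y":0,"z":0,"rx":0,"ry":0,"rz":0,"grip":0},{"x":0,"y":0,"z":0,"rx":0,"ry":0,"rz":0,"grip":0},{"x":0,"y":0,"z":0,"rx":0,"ry":0,"rz":0,"grip":0},{"x":0,"y":0,"z":0,"rx":0,"ry":0,"rz":0,"grip":0},{"x":0,"y":0,"z":0,"rx":0,"ry":0,"rz":0,"grip":0},{"x":0,"y":0,"z":0,"rx":0,"ry":0,"rz":0,"grip":0},{"x":0,"y":0,"z":0,"rx":0,"ry":0,"rz":0,"grip":0}]' 60
python3 -m creep '[{"x":0,"y":0,"z":-10,"rx":0,"ry":0,"rz":0,"grip":0},{"x":0,"y":0,"z":-20,"rx":0,"ry":0,"rz":0,"grip":0},{"x":0,"y":0,"z":-35,"rx":0,"ry":0,"rz":0,"grip":0},{"x":0,"y":0,"z":-36,"rx":0,"ry":0,"rz":0,"grip":0},{"x":0,"y":0,"z":-36,"rx":0,"ry":0,"rz":0,"grip":0},{"x":0,"y":0,"z":-36,"rx":0,"ry":0,"rz":0,"grip":0},{"x":0,"y":0,"z":-36,"rx":0,"ry":0,"rz":0,"grip":0},{"x":0,"y":0,"z":-36,"rx":0,"ry":0,"rz":-5.5,"grip":0},{"x":0,"y":0,"z":-36,"rx":0,"ry":0,"rz":-5.5,"grip":0},{"x":0,"y":0,"z":-36,"rx":0,"ry":0,"rz":-5.5,"grip":0}]'
python3 - <<'E'
from h import *
to(.5405,.1382,.119,-4.9)
E
```

```text
time: 30.8
eef_pos: [0.4434, -0.4006, 0.0128]
tcp_rot: [0.826, 0.563, -0.0, -0.001]
contact_force: [-0.5, 0.8, 0.0]
opening: 1.002
finger_force: 0.0
time: 31.63
eef_pos: [0.4444, -0.4018, 0.015]
tcp_rot: [0.826, 0.563, 0.0, 0.001]
contact_force: [0.6, 0.7, 3.6]
opening: 0.248
finger_force: 59.6
time: 32.47
eef_pos: [0.4434, -0.4004, 0.3325]
tcp_rot: [0.735, 0.678, 0.0, -0.001]
contact_force: [1.1, -0.0, -0.0]
opening: 0.247
finger_force: 58.9
t=32.5 pos=[ 0.4434 -0.4004  0.3325] yaw=-4.6 tilt=0.09 j6=-47 F=[ 1.1 -0.  -0. ] open=0.25 ff=58.9
  first rz 0.3; then x 544.9 y 50.8 z 213.5
```

```bash

python3 -m creep '[{"x":20,"y":3,"z":0,"rx":0,"ry":0,"rz":0.3,"grip":0},{"x":36,"y":3,"z":0,"rx":0,"ry":0,"rz":0,"grip":0},{"x":36,"y":3,"z":0,"rx":0,"ry":0,"rz":0,"grip":0},{"x":36,"y":3,"z":0,"rx":0,"ry":0,"rz":0,"grip":0},{"x":36,"y":3,"z":0,"rx":0,"ry":0,"rz":0,"grip":0},{"x":36,"y":4,"z":0,"rx":0,"ry":0,"rz":0,"grip":0},{"x":36,"y":4,"z":0,"rx":0,"ry":0,"rz":0,"grip":0},{"x":36,"y":4,"z":0,"rx":0,"ry":0,"rz":0,"grip":0},{"x":36,"y":4,"z":0,"rx":0,"ry":0,"rz":0,"grip":0},{"x":36,"y":4,"z":0,"rx":0,"ry":0,"rz":0,"grip":0}]'
python3 -m creep '[{"x":36,"y":3,"z":0,"rx":0,"ry":0,"rz":0,"grip":0},{"x":36,"y":3,"z":0,"rx":0,"ry":0,"rz":0,"grip":0},{"x":36,"y":3,"z":0,"rx":0,"ry":0,"rz":0,"grip":0},{"x":36,"y":3,"z":0,"rx":0,"ry":0,"rz":0,"grip":0},{"x":36,"y":3,"z":0,"rx":0,"ry":0,"rz":0,"grip":0},{"x":21,"y":0,"z":0,"rx":0,"ry":0,"rz":0,"grip":0},{"x":0,"y":0,"z":35,"rx":0,"ry":0,"rz":0,"grip":0},{"x":0,"y":0,"z":35,"rx":0,"ry":0,"rz":0,"grip":0},{"x":0,"y":0,"z":35,"rx":0,"ry":0,"rz":0,"grip":0},{"x":0,"y":0,"z":35,"rx":0,"ry":0,"rz":0,"grip":0}]'
python3 -m creep '[{"x":0,"y":0,"z":8,"rx":0,"ry":0,"rz":0,"grip":0},{"x":0,"y":0,"z":0,"rx":0,"ry":0,"rz":0,"grip":0},{"x":0,"y":0,"z":0,"rx":0,"ry":0,"rz":0,"grip":0},{"x":0,"y":0,"z":0,"rx":0,"ry":0,"rz":0,"grip":0},{"x":0,"y":0,"z":0,"rx":0,"ry":0,"rz":0,"grip":0},{"x":0,"y":0,"z":0,"rx":0,"ry":0,"rz":0,"grip":0},{"x":0,"y":0,"z":0,"rx":0,"ry":0,"rz":0,"grip":0},{"x":0,"y":0,"z":0,"rx":0,"ry":0,"rz":0,"grip":0},{"x":0,"y":0,"z":0,"rx":0,"ry":0,"rz":0,"grip":0},{"x":0,"y":0,"z":0,"rx":0,"ry":0,"rz":0,"grip":0}]'
python3 - <<'E'
from h import *
to(.5405,.1382,.119,-4.9)
c=cam('wrist'); cv2.imwrite('pics/w12.png',c['color']); held(c); pads(c,.1145)
E
```

```text
time: 33.3
eef_pos: [0.5093, -0.0598, 0.3308]
tcp_rot: [0.739, 0.674, -0.0, -0.001]
contact_force: [0.3, -0.1, -1.2]
opening: 0.249
finger_force: 59.0
time: 34.13
eef_pos: [0.5423, 0.1374, 0.1895]
tcp_rot: [0.738, 0.674, -0.0, -0.0]
contact_force: [1.1, -1.0, -0.7]
opening: 0.252
finger_force: 59.0
time: 34.97
eef_pos: [0.5433, 0.137, 0.1834]
tcp_rot: [0.739, 0.674, 0.0, 0.0]
contact_force: [-0.1, -0.7, -0.0]
opening: 0.249
finger_force: 58.9
t=35.0 pos=[0.5433 0.137  0.1834] yaw=-5.2 tilt=0.01 j6=9 F=[-0.1 -0.7 -0. ] open=0.25 ff=58.9
  first rz -0.3; then x 1.0 y -2.9 z 64.4
pad col 230 rows 274 335 depth 0.0326 mid [0.503  0.1409]
pad col 240 rows 275 335 depth 0.0319 mid [0.5077 0.1404]
pad col 250 rows 275 336 depth 0.0323 mid [0.5123 0.1398]
pad px [261.  89.] centre 519.6 240.3 size 31.3x33.8 ang -5.4 area 3060
   block if tail 1 [550.5 237.4]
   block if tail -1 [488.8 243.2]
pad px [630.  15.] centre 789.1 301.6 size 27.2x30.1 ang 0.4 area 598
   block if tail 1 [820.1 301.9]
   block if tail -1 [758.1 301.4]
```

```bash

python3 -m creep '[{"x":1,"y":-2.6,"z":8,"rx":0,"ry":0,"rz":-0.3,"grip":0},{"x":0,"y":0,"z":8,"rx":0,"ry":0,"rz":0,"grip":0},{"x":0,"y":0,"z":8,"rx":0,"ry":0,"rz":0,"grip":0},{"x":0,"y":0,"z":8,"rx":0,"ry":0,"rz":0,"grip":0},{"x":0,"y":0,"z":8,"rx":0,"ry":0,"rz":0,"grip":0},{"x":0,"y":0,"z":8,"rx":0,"ry":0,"rz":0,"grip":0},{"x":0,"y":0,"z":7,"rx":0,"ry":0,"rz":0,"grip":0},{"x":0,"y":0,"z":5,"rx":0,"ry":0,"rz":0,"grip":0},{"x":0,"y":0,"z":3.5,"rx":0,"ry":0,"rz":0,"grip":0},{"x":0,"y":0,"z":0,"rx":0,"ry":0,"rz":0,"grip":0}]'
python3 -m creep '[{"x":0,"y":0,"z":0,"rx":0,"ry":0,"rz":0,"grip":0.7},{"x":0,"y":0,"z":0,"rx":0,"ry":0,"rz":0,"grip":0.7},{"x":0,"y":0,"z":0,"rx":0,"ry":0,"rz":0,"grip":0.7},{"x":0,"y":0,"z":0,"rx":0,"ry":0,"rz":0,"grip":0.7},{"x":0,"y":0,"z":0,"rx":0,"ry":0,"rz":0,"grip":0.7},{"x":0,"y":0,"z":-20,"rx":0,"ry":0,"rz":0,"grip":0.7},{"x":0,"y":0,"z":-30,"rx":0,"ry":0,"rz":0,"grip":0.7},{"x":0,"y":0,"z":-30,"rx":0,"ry":0,"rz":0,"grip":1},{"x":0,"y":0,"z":-30,"rx":0,"ry":0,"rz":0,"grip":1},{"x":0,"y":0,"z":-35,"rx":0,"ry":0,"rz":0,"grip":1}]'
python3 - <<'E'
from h import *
c=cam('wrist'); cv2.imwrite('pics/w13.png',c['color']); pads(c,.1145)
to(.634,-.299,.163,10)
E
```

```text
time: 35.85
eef_pos: [0.541, 0.1382, 0.12]
tcp_rot: [0.737, 0.676, -0.0, 0.0]
contact_force: [0.4, -0.9, -0.8]
opening: 0.251
finger_force: 59.0
time: 36.68
eef_pos: [0.54, 0.1381, 0.265]
tcp_rot: [0.737, 0.676, -0.001, -0.001]
contact_force: [1.2, 0.2, 0.7]
opening: 1.001
finger_force: 0.0
pad px [285. 222.] centre 511.3 140.8 size 30.8x33.3 ang -4.8 area 1396
   block if tail 1 [542.2 138.2]
   block if tail -1 [480.4 143.4]
pad px [283.  99.] centre 519.3 240.1 size 31.5x32.9 ang -5.0 area 1586
   block if tail 1 [550.2 237.5]
   block if tail -1 [488.4 242.8]
t=36.7 pos=[0.5439 0.1385 0.2748] yaw=-4.9 tilt=0.74 j6=9 F=[1.7 0.7 6. ] open=1.00 ff=0.0
  first rz -14.9; then x -446.5 y 12.8 z 111.8
```

```bash

python3 -m creep '[{"x":0,"y":0,"z":-35,"rx":0,"ry":0,"rz":0,"grip":1},{"x":0,"y":10,"z":-25,"rx":0,"ry":0,"rz":0,"grip":1},{"x":-20,"y":10,"z":0,"rx":0,"ry":0,"rz":0,"grip":1},{"x":-36,"y":10,"z":0,"rx":0,"ry":0,"rz":0,"grip":1},{"x":-36,"y":10,"z":0,"rx":0,"ry":0,"rz":0,"grip":1},{"x":-36,"y":10,"z":0,"rx":0,"ry":0,"rz":0,"grip":1},{"x":-36,"y":10,"z":0,"rx":0,"ry":0,"rz":0,"grip":1},{"x":-36,"y":10,"z":0,"rx":0,"ry":0,"rz":0,"grip":1},{"x":-36,"y":10,"z":0,"rx":0,"ry":0,"rz":0,"grip":1},{"x":-36,"y":10,"z":0,"rx":0,"ry":0,"rz":0,"grip":1}]'
python3 -m creep '[{"x":-36,"y":10,"z":0,"rx":0,"ry":0,"rz":0,"grip":1},{"x":-36,"y":10,"z":0,"rx":0,"ry":0,"rz":0,"grip":1},{"x":-36,"y":10,"z":28,"rx":0,"ry":0,"rz":0,"grip":1},{"x":-36,"y":7,"z":28,"rx":0,"ry":0,"rz":0,"grip":1},{"x":-12,"y":0,"z":28,"rx":0,"ry":0,"rz":0,"grip":1},{"x":0,"y":0,"z":28,"rx":0,"ry":0,"rz":-5,"grip":1},{"x":0,"y":0,"z":28,"rx":0,"ry":0,"rz":-5,"grip":1},{"x":0,"y":0,"z":28,"rx":0,"ry":0,"rz":-5,"grip":1},{"x":0,"y":0,"z":0,"rx":0,"ry":0,"rz":0,"grip":1},{"x":0,"y":0,"z":0,"rx":0,"ry":0,"rz":0,"grip":1}]'
python3 -m creep '[{"x":0,"y":0,"z":0,"rx":0,"ry":0,"rz":0,"grip":1},{"x":0,"y":0,"z":0,"rx":0,"ry":0,"rz":0,"grip":1},{"x":0,"y":0,"z":0,"rx":0,"ry":0,"rz":0,"grip":1},{"x":0,"y":0,"z":0,"rx":0,"ry":0,"rz":0,"grip":1},{"x":0,"y":0,"z":0,"rx":0,"ry":0,"rz":0,"grip":1},{"x":0,"y":0,"z":0,"rx":0,"ry":0,"rz":0,"grip":1},{"x":0,"y":0,"z":0,"rx":0,"ry":0,"rz":0,"grip":1},{"x":0,"y":0,"z":0,"rx":0,"ry":0,"rz":0,"grip":1},{"x":0,"y":0,"z":0,"rx":0,"ry":0,"rz":0,"grip":1},{"x":0,"y":0,"z":0,"rx":0,"ry":0,"rz":0,"grip":1}]'
python3 - <<'E'
from h import *
c=cam('wrist'); cv2.imwrite('pics/w14.png',c['color']); pads(c)
to(.634,-.319,.013,10)
E
```

```text
time: 37.57
eef_pos: [0.6072, -0.1424, 0.3246]
tcp_rot: [0.737, 0.676, 0.0, 0.0]
contact_force: [0.8, 0.2, 0.4]
opening: 1.002
finger_force: 0.0
time: 38.4
eef_pos: [0.6283, -0.291, 0.1601]
tcp_rot: [0.643, 0.766, -0.0, -0.002]
contact_force: [0.3, 0.0, 0.7]
opening: 1.003
finger_force: 0.0
time: 39.23
eef_pos: [0.6294, -0.2916, 0.1623]
tcp_rot: [0.642, 0.766, -0.0, -0.0]
contact_force: [-0.6, -0.8, -0.1]
opening: 0.997
finger_force: 0.0
pad px [356. 253.] centre 664.6 -313.8 size 33.2x30.9 ang 10.2 area 1275
   block if tail 1 [ 695.1 -308.3]
   block if tail -1 [ 634.1 -319.2]
t=39.3 pos=[ 0.6294 -0.2916  0.1623] yaw=10.1 tilt=0.01 j6=-43 F=[-0.7 -0.4  0.1] open=1.00 ff=0.0
  first rz 0.1; then x -27.8 y -0.2 z 149.3
```

```bash

python3 -m creep '[{"x":-14,"y":0,"z":10,"rx":0,"ry":0,"rz":0,"grip":1},{"x":-14,"y":0,"z":20,"rx":0,"ry":0,"rz":0,"grip":1},{"x":0,"y":0,"z":20,"rx":0,"ry":0,"rz":0,"grip":1},{"x":0,"y":0,"z":20,"rx":0,"ry":0,"rz":0,"grip":1},{"x":0,"y":0,"z":20,"rx":0,"ry":0,"rz":0,"grip":1},{"x":0,"y":0,"z":20,"rx":0,"ry":0,"rz":0,"grip":1},{"x":0,"y":0,"z":15,"rx":0,"ry":0,"rz":0,"grip":1},{"x":0,"y":0,"z":12,"rx":0,"ry":0,"rz":0,"grip":1},{"x":0,"y":0,"z":8,"rx":0,"ry":0,"rz":0,"grip":1},{"x":0,"y":0,"z":4,"rx":0,"ry":0,"rz":0,"grip":1}]'
python3 -m creep '[{"x":0,"y":0,"z":0,"rx":0,"ry":0,"rz":0,"grip":1},{"x":0,"y":0,"z":0,"rx":0,"ry":0,"rz":0,"grip":0},{"x":0,"y":0,"z":0,"rx":0,"ry":0,"rz":0,"grip":0},{"x":0,"y":0,"z":0,"rx":0,"ry":0,"rz":0,"grip":0},{"x":0,"y":0,"z":0,"rx":0,"ry":0,"rz":0,"grip":0},{"x":0,"y":0,"z":0,"rx":0,"ry":0,"rz":0,"grip":0},{"x":0,"y":0,"z":0,"rx":0,"ry":0,"rz":0,"grip":0},{"x":0,"y":0,"z":0,"rx":0,"ry":0,"rz":0,"grip":0},{"x":0,"y":0,"z":0,"rx":0,"ry":0,"rz":0,"grip":0},{"x":0,"y":0,"z":0,"rx":0,"ry":0,"rz":0,"grip":0}]' 60
python3 -m creep '[{"x":0,"y":0,"z":-10,"rx":0,"ry":0,"rz":0,"grip":0},{"x":0,"y":0,"z":-20,"rx":0,"ry":0,"rz":0,"grip":0},{"x":0,"y":0,"z":-35,"rx":0,"ry":0,"rz":0,"grip":0},{"x":0,"y":0,"z":-36,"rx":0,"ry":0,"rz":0,"grip":0},{"x":0,"y":0,"z":-36,"rx":0,"ry":0,"rz":0,"grip":0},{"x":0,"y":0,"z":-36,"rx":0,"ry":0,"rz":0,"grip":0},{"x":0,"y":0,"z":-36,"rx":0,"ry":0,"rz":0,"grip":0},{"x":0,"y":0,"z":-36,"rx":0,"ry":0,"rz":5,"grip":0},{"x":0,"y":0,"z":-36,"rx":0,"ry":0,"rz":5,"grip":0},{"x":0,"y":0,"z":-36,"rx":0,"ry":0,"rz":5,"grip":0}]'
python3 - <<'E'
from h import *
to(.5642,.1861,.119,-4.9)
E
```

```text
time: 40.12
eef_pos: [0.634, -0.3189, 0.0122]
tcp_rot: [0.642, 0.766, -0.0, -0.001]
contact_force: [-0.6, 0.2, 0.2]
opening: 0.999
finger_force: 0.0
time: 40.95
eef_pos: [0.6349, -0.3196, 0.0142]
tcp_rot: [0.642, 0.766, 0.0, 0.001]
contact_force: [-0.2, -0.5, 2.3]
opening: 0.246
finger_force: 59.3
time: 41.78
eef_pos: [0.6336, -0.3186, 0.3317]
tcp_rot: [0.738, 0.675, -0.0, -0.001]
contact_force: [0.3, -0.8, -1.0]
opening: 0.246
finger_force: 58.8
t=41.8 pos=[ 0.6336 -0.3186  0.3317] yaw=-5.2 tilt=0.10 j6=-30 F=[ 0.3 -0.8 -1. ] open=0.25 ff=58.8
  first rz -0.3; then x 496.9 y -112.3 z 212.7
```

```bash

python3 -m creep '[{"x":20,"y":-8,"z":0,"rx":0,"ry":0,"rz":-0.3,"grip":0},{"x":36,"y":-8,"z":0,"rx":0,"ry":0,"rz":0,"grip":0},{"x":36,"y":-8,"z":0,"rx":0,"ry":0,"rz":0,"grip":0},{"x":36,"y":-8,"z":0,"rx":0,"ry":0,"rz":0,"grip":0},{"x":36,"y":-8,"z":0,"rx":0,"ry":0,"rz":0,"grip":0},{"x":36,"y":-8,"z":0,"rx":0,"ry":0,"rz":0,"grip":0},{"x":36,"y":-8,"z":0,"rx":0,"ry":0,"rz":0,"grip":0},{"x":36,"y":-8,"z":0,"rx":0,"ry":0,"rz":0,"grip":0},{"x":36,"y":-8,"z":0,"rx":0,"ry":0,"rz":0,"grip":0},{"x":36,"y":-8,"z":0,"rx":0,"ry":0,"rz":0,"grip":0}]'
python3 -m creep '[{"x":36,"y":-8,"z":0,"rx":0,"ry":0,"rz":0,"grip":0},{"x":36,"y":-8,"z":0,"rx":0,"ry":0,"rz":0,"grip":0},{"x":36,"y":-8,"z":0,"rx":0,"ry":0,"rz":0,"grip":0},{"x":36,"y":-6,"z":0,"rx":0,"ry":0,"rz":0,"grip":0},{"x":9,"y":-2,"z":0,"rx":0,"ry":0,"rz":0,"grip":0},{"x":0,"y":0,"z":28,"rx":0,"ry":0,"rz":0,"grip":0},{"x":0,"y":0,"z":30,"rx":0,"ry":0,"rz":0,"grip":0},{"x":0,"y":0,"z":30,"rx":0,"ry":0,"rz":0,"grip":0},{"x":0,"y":0,"z":30,"rx":0,"ry":0,"rz":0,"grip":0},{"x":0,"y":0,"z":30,"rx":0,"ry":0,"rz":0,"grip":0}]'
python3 -m creep '[{"x":0,"y":0,"z":0,"rx":0,"ry":0,"rz":0,"grip":0},{"x":0,"y":0,"z":0,"rx":0,"ry":0,"rz":0,"grip":0},{"x":0,"y":0,"z":0,"rx":0,"ry":0,"rz":0,"grip":0},{"x":0,"y":0,"z":0,"rx":0,"ry":0,"rz":0,"grip":0},{"x":0,"y":0,"z":0,"rx":0,"ry":0,"rz":0,"grip":0},{"x":0,"y":0,"z":0,"rx":0,"ry":0,"rz":0,"grip":0},{"x":0,"y":0,"z":0,"rx":0,"ry":0,"rz":0,"grip":0},{"x":0,"y":0,"z":0,"rx":0,"ry":0,"rz":0,"grip":0},{"x":0,"y":0,"z":0,"rx":0,"ry":0,"rz":0,"grip":0},{"x":0,"y":0,"z":0,"rx":0,"ry":0,"rz":0,"grip":0}]'
python3 - <<'E'
from h import *
to(.5642,.1861,.119,-4.9)
c=cam('wrist'); cv2.imwrite('pics/w15.png',c['color']); held(c,(391,401,411)); pads(c,.1145)
E
```

```text
time: 42.62
eef_pos: [0.5813, 0.032, 0.33]
tcp_rot: [0.735, 0.678, -0.0, -0.001]
contact_force: [0.8, 0.2, -0.1]
opening: 0.25
finger_force: 59.1
time: 43.45
eef_pos: [0.5622, 0.1848, 0.1808]
tcp_rot: [0.735, 0.678, -0.0, -0.0]
contact_force: [0.1, 0.1, -0.7]
opening: 0.25
finger_force: 59.0
time: 44.28
eef_pos: [0.5629, 0.1853, 0.1825]
tcp_rot: [0.735, 0.678, 0.0, 0.0]
contact_force: [-0.7, -0.6, -0.4]
opening: 0.249
finger_force: 59.0
t=44.3 pos=[0.5629 0.1853 0.1825] yaw=-4.6 tilt=0.00 j6=13 F=[-0.7 -0.6 -0.4] open=0.25 ff=59.0
  first rz 0.3; then x 1.0 y 1.2 z 63.5
pad col 391 rows 273 335 depth 0.0327 mid [0.5959 0.1834]
pad col 401 rows 273 335 depth 0.0328 mid [0.6006 0.1829]
pad col 411 rows 273 334 depth 0.0325 mid [0.6053 0.1827]
pad px [236. 174.] centre 519.5 240.2 size 31.3x33.6 ang -5.7 area 2678
   block if tail 1 [550.4 237.1]
   block if tail -1 [488.7 243.2]
```

```bash

python3 -m creep '[{"x":0.5,"y":1.2,"z":8,"rx":0,"ry":0,"rz":0.3,"grip":0},{"x":0,"y":0,"z":8,"rx":0,"ry":0,"rz":0,"grip":0},{"x":0,"y":0,"z":8,"rx":0,"ry":0,"rz":0,"grip":0},{"x":0,"y":0,"z":8,"rx":0,"ry":0,"rz":0,"grip":0},{"x":0,"y":0,"z":8,"rx":0,"ry":0,"rz":0,"grip":0},{"x":0,"y":0,"z":8,"rx":0,"ry":0,"rz":0,"grip":0},{"x":0,"y":0,"z":6.5,"rx":0,"ry":0,"rz":0,"grip":0},{"x":0,"y":0,"z":5,"rx":0,"ry":0,"rz":0,"grip":0},{"x":0,"y":0,"z":3,"rx":0,"ry":0,"rz":0,"grip":0},{"x":0,"y":0,"z":0,"rx":0,"ry":0,"rz":0,"grip":0}]'
python3 -m creep '[{"x":0,"y":0,"z":0,"rx":0,"ry":0,"rz":0,"grip":0.7},{"x":0,"y":0,"z":0,"rx":0,"ry":0,"rz":0,"grip":0.7},{"x":0,"y":0,"z":0,"rx":0,"ry":0,"rz":0,"grip":0.7},{"x":0,"y":0,"z":0,"rx":0,"ry":0,"rz":0,"grip":0.7},{"x":0,"y":0,"z":0,"rx":0,"ry":0,"rz":0,"grip":0.7},{"x":0,"y":0,"z":-20,"rx":0,"ry":0,"rz":0,"grip":0.7},{"x":0,"y":0,"z":-30,"rx":0,"ry":0,"rz":0,"grip":0.7},{"x":0,"y":0,"z":-30,"rx":0,"ry":0,"rz":0,"grip":1},{"x":0,"y":0,"z":-30,"rx":0,"ry":0,"rz":0,"grip":1},{"x":0,"y":0,"z":-35,"rx":0,"ry":0,"rz":0,"grip":1}]'
python3 -m creep '[{"x":0,"y":0,"z":-30,"rx":0,"ry":0,"rz":0,"grip":1},{"x":0,"y":0,"z":-30,"rx":0,"ry":0,"rz":0,"grip":1},{"x":0,"y":0,"z":0,"rx":0,"ry":0,"rz":0,"grip":1},{"x":0,"y":0,"z":0,"rx":0,"ry":0,"rz":0,"grip":1},{"x":0,"y":0,"z":0,"rx":0,"ry":0,"rz":0,"grip":1},{"x":0,"y":0,"z":0,"rx":0,"ry":0,"rz":0,"grip":1},{"x":0,"y":0,"z":0,"rx":0,"ry":0,"rz":0,"grip":1},{"x":0,"y":0,"z":0,"rx":0,"ry":0,"rz":0,"grip":1},{"x":0,"y":0,"z":0,"rx":0,"ry":0,"rz":0,"grip":1},{"x":0,"y":0,"z":0,"rx":0,"ry":0,"rz":0,"grip":1}]'
python3 - <<'E'
from h import *
to(.532,-.05,.19)
c=cam('wrist'); cv2.imwrite('pics/w16.png',c['color']); pads(c,.1145); d=cam('side'); cv2.imwrite('pics/s16.png',d['color']); e=cam('scene'); cv2.imwrite('pics/c16.png',e['color'])
f=lambda im,x,y,w,h,W,H: cv2.resize(im[y:y+h,x:x+w],(W,H),interpolation=cv2.INTER_CUBIC)
cv2.imwrite('pics/m7.png',np.hstack([f(c['color'],180,0,290,400,380,524),f(d['color'],180,215,200,260,403,524)]))
E
```

```text
time: 45.17
eef_pos: [0.5641, 0.1856, 0.1196]
tcp_rot: [0.737, 0.676, -0.0, -0.0]
contact_force: [0.2, 0.7, -1.1]
opening: 0.246
finger_force: 59.0
time: 46.0
eef_pos: [0.5634, 0.1855, 0.2653]
tcp_rot: [0.737, 0.676, -0.001, -0.001]
contact_force: [0.8, 0.7, -0.6]
opening: 1.002
finger_force: 0.0
time: 46.83
eef_pos: [0.564, 0.1856, 0.3242]
tcp_rot: [0.737, 0.676, -0.0, -0.0]
contact_force: [0.6, -0.4, -0.8]
opening: 1.0
finger_force: 0.0
t=46.8 pos=[0.564  0.1856 0.3242] yaw=-4.9 tilt=0.07 j6=13 F=[ 0.6 -0.4 -0.8] open=1.00 ff=0.0
  first rz -0.0; then x -237.5 y -11.6 z 134.2
pad px [275. 257.] centre 514.4 137.2 size 31.2x32.5 ang -2.9 area 844
   block if tail 1 [545.3 135.6]
   block if tail -1 [483.4 138.7]
pad px [353. 206.] centre 596.4 183.7 size 31.1x33.3 ang -4.4 area 1004
   block if tail 1 [627.3 181.4]
   block if tail -1 [565.5 186.1]
pad px [269. 155.] centre 519.3 240.2 size 30.9x32.7 ang -5.8 area 1026
   block if tail 1 [550.1 237.1]
   block if tail -1 [488.4 243.3]
pad px [267.  51.] centre 528.2 340.5 size 31.3x33.1 ang -4.6 area 1040
   block if tail 1 [559.1 338. ]
   block if tail -1 [497.3 343. ]
```

View pics/m7.png

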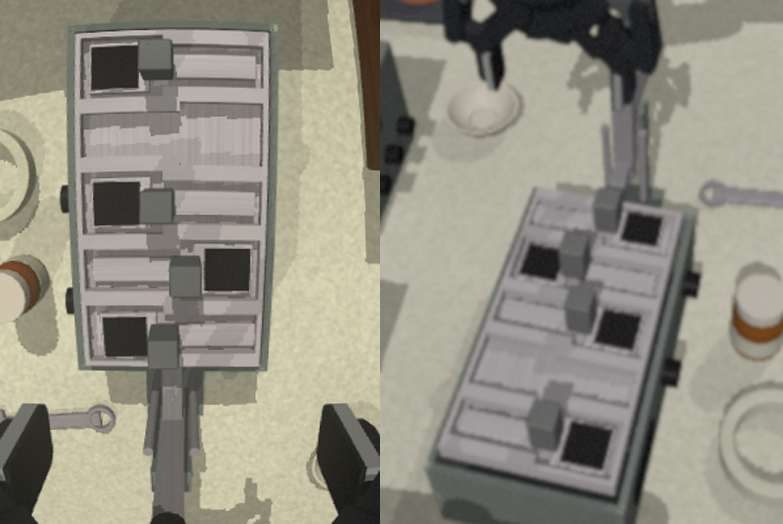

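All four holders lie flat in slots 0, 1, 2 and 4 (wrist view pads at (117,67), (117,203), (227,270), (125,337)), and the bench is empty of holders. Next is the pawl: I cross above the knob, then tilt 15° so the camera stays clear of it.

```bash

python3 -m creep '[{"x":-20,"y":-1,"z":0,"rx":0,"ry":0,"rz":0,"grip":1},{"x":-30,"y":-1,"z":0,"rx":0,"ry":0,"rz":0,"grip":1},{"x":-30,"y":-1,"z":0,"rx":0,"ry":0,"rz":0,"grip":1},{"x":-30,"y":-1,"z":0,"rx":0,"ry":0,"rz":0,"grip":1},{"x":-30,"y":-1,"z":0,"rx":0,"ry":0,"rz":0,"grip":1},{"x":-30,"y":-1,"z":0,"rx":0,"ry":0,"rz":0,"grip":1},{"x":-30,"y":-2,"z":0,"rx":0,"ry":0,"rz":0,"grip":1},{"x":-30,"y":-2,"z":0,"rx":0,"ry":0,"rz":0,"grip":1},{"x":-5,"y":0,"z":0,"rx":0,"ry":0,"rz":0,"grip":1},{"x":0,"y":0,"z":0,"rx":0,"ry":0,"rz":0,"grip":1}]'
python3 -m creep '[{"x":0,"y":0,"z":0,"rx":0,"ry":5,"rz":0,"grip":1},{"x":0,"y":0,"z":0,"rx":0,"ry":5,"rz":0,"grip":1},{"x":0,"y":0,"z":0,"rx":0,"ry":5,"rz":0,"grip":1},{"x":0,"y":0,"z":0,"rx":0,"ry":0,"rz":0,"grip":1},{"x":0,"y":0,"z":0,"rx":0,"ry":0,"rz":0,"grip":1},{"x":0,"y":0,"z":0,"rx":0,"ry":0,"rz":0,"grip":1},{"x":0,"y":0,"z":0,"rx":0,"ry":0,"rz":0,"grip":1},{"x":0,"y":0,"z":0,"rx":0,"ry":0,"rz":0,"grip":1},{"x":0,"y":0,"z":0,"rx":0,"ry":0,"rz":0,"grip":1},{"x":0,"y":0,"z":0,"rx":0,"ry":0,"rz":0,"grip":1}]'
cat >> h.py <<'E'
def to3(*t):
    s=ctrl.get_state(); M=Ro.from_quat(s['tcp_rot']).as_matrix()
    print(s['eef_pos'].round(4),M.round(3).tolist(),"tool step mm",(1e3*M.T@(np.array(t)-s['eef_pos'])).round(1))
E
python3 - <<'E'
from h import *
to3(.5331,-.0485,.1296)
c=cam('wrist'); cv2.imwrite('pics/w17.png',c['color'])
v=c['color'].max(2); m=((v<60)*255).astype(np.uint8)
for k in cv2.findContours(m,0,2)[0]:
    a=cv2.contourArea(k)
    if 200<a<6000:
        r=cv2.boundingRect(k); print(r,a,wplane(c,(r[0]+r[2]/2,r[1]+r[3]/2),.155).round(4))
E
```

```text
time: 47.82
eef_pos: [0.5339, -0.0492, 0.3251]
tcp_rot: [0.738, 0.675, 0.0, 0.0]
contact_force: [0.1, -0.5, -0.3]
opening: 0.999
finger_force: 0.0
time: 48.65
eef_pos: [0.5341, -0.0471, 0.3251]
tcp_rot: [0.73, 0.671, 0.096, -0.088]
contact_force: [-0.5, 0.9, 0.8]
opening: 1.004
finger_force: 0.0
[ 0.5341 -0.0471  0.3251] [[0.082, 0.996, 0.022], [0.963, -0.085, 0.257], [0.258, 0.0, -0.966]] tool step mm [-51.9  -0.9 188.5]
(313, 252, 14, 34) 424.0 [ 0.5344 -0.0497  0.155 ]
(578, 222, 25, 173) 2225.0 [ 0.8304 -0.125   0.155 ]
(0, 187, 53, 118) 4624.0 [ 0.2042 -0.0023  0.155 ]
(250, 81, 141, 69) 4033.0 [0.5465 0.0885 0.155 ]
(270, 72, 32, 28) 812.0 [0.5173 0.1206 0.155 ]
(321, 33, 21, 16) 287.0 [0.5635 0.1646 0.155 ]
(344, 29, 31, 26) 714.0 [0.5901 0.162  0.155 ]
(442, 0, 141, 82) 4474.0 [0.7577 0.1698 0.155 ]
(270, 0, 30, 17) 430.0 [0.5213 0.2077 0.155 ]
(76, 0, 60, 35) 258.0 [0.318  0.2461 0.155 ]
```

```bash

python3 -m creep '[{"x":-6,"y":0,"z":21,"rx":0,"ry":0,"rz":0,"grip":1},{"x":-6,"y":0,"z":21,"rx":0,"ry":0,"rz":0,"grip":1},{"x":-6,"y":0,"z":21,"rx":0,"ry":0,"rz":0,"grip":1},{"x":-6,"y":0,"z":21,"rx":0,"ry":0,"rz":0,"grip":1},{"x":-6,"y":0,"z":21,"rx":0,"ry":0,"rz":0,"grip":1},{"x":-6,"y":0,"z":21,"rx":0,"ry":0,"rz":0,"grip":1},{"x":-6,"y":0,"z":21,"rx":0,"ry":0,"rz":0,"grip":1},{"x":-5,"y":0,"z":21,"rx":0,"ry":0,"rz":0,"grip":1},{"x":-5,"y":0,"z":20,"rx":0,"ry":0,"rz":0,"grip":1},{"x":0,"y":0,"z":0,"rx":0,"ry":0,"rz":0,"grip":1}]'
python3 -m creep '[{"x":0,"y":0,"z":0,"rx":0,"ry":0,"rz":0,"grip":0},{"x":0,"y":0,"z":0,"rx":0,"ry":0,"rz":0,"grip":0},{"x":0,"y":0,"z":0,"rx":0,"ry":0,"rz":0,"grip":0},{"x":0,"y":0,"z":0,"rx":0,"ry":0,"rz":0,"grip":0},{"x":0,"y":0,"z":0,"rx":0,"ry":0,"rz":0,"grip":0},{"x":0,"y":0,"z":0,"rx":0,"ry":0,"rz":0,"grip":0},{"x":0,"y":0,"z":0,"rx":0,"ry":0,"rz":0,"grip":0},{"x":0,"y":0,"z":0,"rx":0,"ry":0,"rz":0,"grip":0},{"x":0,"y":0,"z":0,"rx":0,"ry":0,"rz":0,"grip":0},{"x":0,"y":0,"z":0,"rx":0,"ry":0,"rz":0,"grip":0}]' 40
python3 - <<'E'
from h import *
to3(.5331,-.0485,.1596)
E
```

```text
time: 49.53
eef_pos: [0.5309, -0.048, 0.1253]
tcp_rot: [0.731, 0.67, 0.094, -0.092]
contact_force: [-1.4, 0.6, -0.4]
opening: 1.004
finger_force: 0.0
time: 50.37
eef_pos: [0.5329, -0.0494, 0.1308]
tcp_rot: [0.73, 0.671, 0.095, -0.089]
contact_force: [-5.9, -1.2, 5.3]
opening: 0.159
finger_force: 44.4
[ 0.5329 -0.0494  0.1308] [[0.083, 0.996, 0.019], [0.962, -0.085, 0.258], [0.259, -0.003, -0.966]] tool step mm [  8.3   0.  -27.6]
```

```bash

python3 -m creep '[{"x":1.3,"y":0,"z":-3,"rx":0,"ry":0,"rz":0,"grip":0},{"x":1.3,"y":0,"z":-3,"rx":0,"ry":0,"rz":0,"grip":0},{"x":1.3,"y":0,"z":-3,"rx":0,"ry":0,"rz":0,"grip":0},{"x":1.3,"y":0,"z":-3,"rx":0,"ry":0,"rz":0,"grip":0},{"x":1.3,"y":0,"z":-3,"rx":0,"ry":0,"rz":0,"grip":0},{"x":1.3,"y":0,"z":-3,"rx":0,"ry":0,"rz":0,"grip":0},{"x":1.3,"y":0,"z":-3,"rx":0,"ry":0,"rz":0,"grip":0},{"x":1.3,"y":0,"z":-3,"rx":0,"ry":0,"rz":0,"grip":0},{"x":0.5,"y":0,"z":-2,"rx":0,"ry":0,"rz":0,"grip":0},{"x":0,"y":0,"z":0,"rx":0,"ry":0,"rz":0,"grip":0}]'
python3 -m creep '[{"x":0,"y":0,"z":0,"rx":0,"ry":0,"rz":0,"grip":0},{"x":0,"y":0,"z":0,"rx":0,"ry":0,"rz":0,"grip":0},{"x":0,"y":0,"z":0,"rx":0,"ry":0,"rz":0,"grip":0},{"x":0,"y":0,"z":0,"rx":0,"ry":0,"rz":0,"grip":0},{"x":0,"y":0,"z":0,"rx":0,"ry":0,"rz":0,"grip":0},{"x":0,"y":0,"z":0,"rx":0,"ry":0,"rz":0,"grip":0},{"x":0,"y":0,"z":0,"rx":0,"ry":0,"rz":0,"grip":0},{"x":0,"y":0,"z":0,"rx":0,"ry":0,"rz":0,"grip":0},{"x":0,"y":0,"z":0,"rx":0,"ry":0,"rz":0,"grip":0},{"x":0,"y":0,"z":0,"rx":0,"ry":0,"rz":0,"grip":0}]'
python3 -m creep '[{"x":0,"y":0,"z":0,"rx":0,"ry":0,"rz":0,"grip":0},{"x":0,"y":0,"z":0,"rx":0,"ry":0,"rz":0,"grip":0},{"x":0,"y":0,"z":0,"rx":0,"ry":0,"rz":0,"grip":0},{"x":0,"y":0,"z":0,"rx":0,"ry":0,"rz":0,"grip":0},{"x":0,"y":0,"z":0,"rx":0,"ry":0,"rz":0,"grip":0},{"x":0,"y":0,"z":0,"rx":0,"ry":0,"rz":0,"grip":0},{"x":0,"y":0,"z":0,"rx":0,"ry":0,"rz":0,"grip":0},{"x":0,"y":0,"z":0,"rx":0,"ry":0,"rz":0,"grip":0},{"x":0,"y":0,"z":0,"rx":0,"ry":0,"rz":0,"grip":0},{"x":0,"y":0,"z":0,"rx":0,"ry":0,"rz":0,"grip":0}]'
python3 - <<'E'
from h import *
s=ctrl.get_state(); print(s['eef_pos'])
d=cam('side'); e=cam('scene')
f=lambda im,x,y,w,h,W,H: cv2.resize(im[y:y+h,x:x+w],(W,H),interpolation=cv2.INTER_CUBIC)
cv2.imwrite('pics/m8.png',np.hstack([f(d['color'],180,215,200,260,400,520),f(e['color'],290,200,230,220,400,383) if 0 else cv2.copyMakeBorder(f(e['color'],290,180,240,230,400,383),0,137,0,0,0)]))
E
```

```text
time: 51.2
eef_pos: [0.5333, -0.0431, 0.1574]
tcp_rot: [0.73, 0.67, 0.097, -0.091]
contact_force: [-2.9, 4.7, -7.5]
opening: 0.16
finger_force: 40.5
time: 52.03
eef_pos: [0.5333, -0.0431, 0.1574]
tcp_rot: [0.73, 0.67, 0.097, -0.091]
contact_force: [-2.5, 5.9, -7.4]
opening: 0.154
finger_force: 40.6
time: 52.87
eef_pos: [0.5334, -0.0431, 0.1574]
tcp_rot: [0.73, 0.67, 0.097, -0.091]
contact_force: [-3.0, 4.8, -7.8]
opening: 0.155
finger_force: 40.6
[ 0.53336826 -0.04310943  0.15743557]
```

View pics/m8.png

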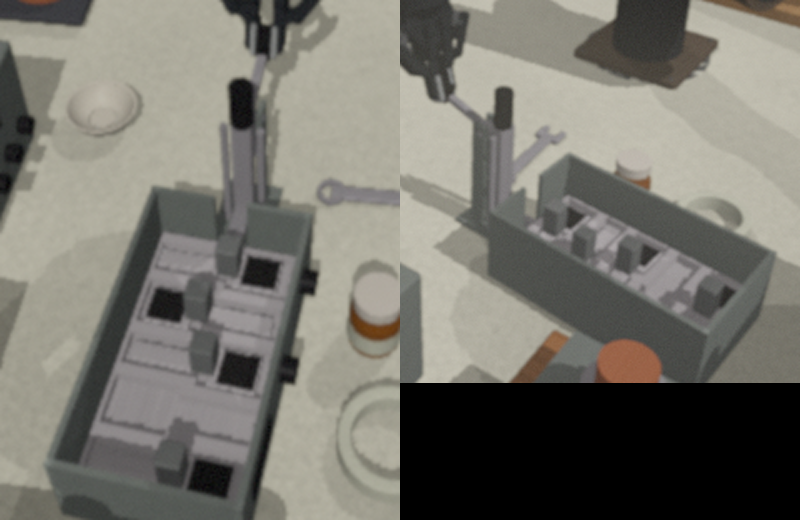

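The tray has sunk home with the four holders still lying flat (the knob centre at scene row 244 matches z = 0.184). I'll lower the lever, release it and back away.

```bash

python3 -m creep '[{"x":-1.3,"y":0,"z":3,"rx":0,"ry":0,"rz":0,"grip":0},{"x":-1.3,"y":0,"z":3,"rx":0,"ry":0,"rz":0,"grip":0},{"x":-1.3,"y":0,"z":3,"rx":0,"ry":0,"rz":0,"grip":0},{"x":-1.3,"y":0,"z":3,"rx":0,"ry":0,"rz":0,"grip":0},{"x":-1.3,"y":0,"z":3,"rx":0,"ry":0,"rz":0,"grip":0},{"x":-1.3,"y":0,"z":3,"rx":0,"ry":0,"rz":0,"grip":0},{"x":-1.3,"y":0,"z":3,"rx":0,"ry":0,"rz":0,"grip":0},{"x":-1.3,"y":0,"z":3,"rx":0,"ry":0,"rz":0,"grip":0},{"x":-0.5,"y":0,"z":2,"rx":0,"ry":0,"rz":0,"grip":0},{"x":0,"y":0,"z":0,"rx":0,"ry":0,"rz":0,"grip":0}]'
python3 -m creep '[{"x":0,"y":0,"z":0,"rx":0,"ry":0,"rz":0,"grip":1},{"x":0,"y":0,"z":0,"rx":0,"ry":0,"rz":0,"grip":1},{"x":0,"y":0,"z":0,"rx":0,"ry":0,"rz":0,"grip":1},{"x":0,"y":0,"z":0,"rx":0,"ry":0,"rz":0,"grip":1},{"x":0,"y":0,"z":0,"rx":0,"ry":0,"rz":0,"grip":1},{"x":0,"y":0,"z":-15,"rx":0,"ry":0,"rz":0,"grip":1},{"x":0,"y":0,"z":-25,"rx":0,"ry":0,"rz":0,"grip":1},{"x":0,"y":0,"z":-30,"rx":0,"ry":0,"rz":0,"grip":1},{"x":0,"y":0,"z":-30,"rx":0,"ry":0,"rz":0,"grip":1},{"x":0,"y":0,"z":-30,"rx":0,"ry":0,"rz":0,"grip":1}]'
python3 -m creep '[{"x":0,"y":0,"z":-30,"rx":0,"ry":0,"rz":0,"grip":1},{"x":0,"y":0,"z":-20,"rx":0,"ry":0,"rz":0,"grip":1},{"x":0,"y":0,"z":0,"rx":0,"ry":0,"rz":0,"grip":1},{"x":0,"y":0,"z":0,"rx":0,"ry":0,"rz":0,"grip":1},{"x":0,"y":0,"z":0,"rx":0,"ry":0,"rz":0,"grip":1},{"x":0,"y":0,"z":0,"rx":0,"ry":0,"rz":0,"grip":1},{"x":0,"y":0,"z":0,"rx":0,"ry":0,"rz":0,"grip":1},{"x":0,"y":0,"z":0,"rx":0,"ry":0,"rz":0,"grip":1},{"x":0,"y":0,"z":0,"rx":0,"ry":0,"rz":0,"grip":1},{"x":0,"y":0,"z":0,"rx":0,"ry":0,"rz":0,"grip":1}]'
python3 - <<'E'
from h import *
c=cam('wrist'); cv2.imwrite('pics/w20.png',c['color']); pads(c,.0395)
m=((c['color'].max(2)<60)*255).astype(np.uint8)
for k in cv2.findContours(m,0,2)[0]:
    a=cv2.contourArea(k)
    if 200<a<1500:
        r=cv2.boundingRect(k); print(r,a,wplane(c,(r[0]+r[2]/2,r[1]+r[3]/2),.155).round(4))
d=cam('side')['color']; o=cv2.imread('pics/side0.png')
# pawl block and knob location in side view vs start
for n,im in(("start",o),("now",d)):
    g=im[225:275,290:325].max(2)<50
    l,nn,st,ce=cv2.connectedComponentsWithStats(g.astype(np.uint8)); print(n,[(ce[i]+[290,225]).round(1).tolist()+[int(st[i,4])] for i in range(1,l) if st[i,4]>15])
E
```

```text
time: 53.8
eef_pos: [0.5331, -0.0488, 0.1321]
tcp_rot: [0.73, 0.671, 0.096, -0.09]
contact_force: [-10.1, -1.1, 2.9]
opening: 0.157
finger_force: 43.3
time: 54.63
eef_pos: [0.531, -0.0828, 0.2569]
tcp_rot: [0.73, 0.67, 0.096, -0.088]
contact_force: [0.5, -1.9, 0.1]
opening: 1.001
finger_force: 0.0
time: 55.47
eef_pos: [0.5298, -0.0954, 0.3032]
tcp_rot: [0.73, 0.67, 0.096, -0.089]
contact_force: [-0.1, 0.6, -0.7]
opening: 0.997
finger_force: 0.0
pad px [354.  28.] centre 595.9 184.1 size 31.9x33.4 ang -3.1 area 521
   block if tail 1 [626.9 182.4]
   block if tail -1 [565.  185.7]
(312, 196, 16, 37) 529.5 [ 0.5341 -0.0499  0.155 ]
(320, 19, 19, 16) 231.0 [0.5571 0.1202 0.155 ]
(341, 17, 28, 22) 521.0 [0.5801 0.1177 0.155 ]
(457, 0, 118, 34) 800.5 [0.7513 0.1399 0.155 ]
(375, 0, 16, 68) 688.5 [0.6049 0.1104 0.155 ]
(251, 0, 16, 67) 725.5 [0.4931 0.1205 0.155 ]
start [[312.8, 241.4, 61], [300.2, 261.2, 245]]
now [[312.9, 241.4, 66], [300.4, 264.9, 208]]
```

```bash
python3 -c "
from plant import sign_off
print(sign_off())"
```

```text
the job is handed in; nothing more can be done
None
```

The job is handed in. All four holders found lay flat in slots 0, 1, 2 and 4 in the last pictures, with the tray home and the pawl shut; `sign_off` gave no verdict back.

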